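# Load the plates and walk the sticky shutter shut

### The job

Take the steel plates (two or three) that wait beyond the open end of the fixture, always the top one of a pile first so that those below stay put, and lay them across the bed side by side, pushed up flush against the far rail and tight against the steel stop bar and one another. Then slide the shutter fully shut over them by its two posts: it sticks, so walk it along with short pushes at alternate ends and never let one post get more than about 2 cm ahead of the other, and leave it square. Last, lay the piece of box section on the middle of the shut shutter as a weight, and leave the pliers beside the plates where they lie.

Things in the scene. Friction and masses are not known exactly. Their poses are not given: they have to be found in the camera images.
- fixture: Loading fixture fixed to the bench. Origin at bench level, midway between its rails, in line with the stop face; x across to the far rail, y along the rails (closing direction). Plywood deck, top at z = 12 mm, y from -315 to 170. Steel rails along y: inner faces at x = -83 and +83 mm, 24 wide, tops at z = 30. Grey hood, 46 mm high, over y < -110 houses the parked shutter
- corner (a point): Inner corner of the bed: far rail's inner face meets the stop face at deck height (fixture frame 83, 0, 12 mm). The steel stop bar (14 mm high, 12 thick) crosses the deck at y = -12 to 0. The bed is the deck from y = 0 to 170, open at its +y end. Plates pushed home have their centres at fixture x = 33, y = 25, 75, (125), z = 18 mm
- shutter (a joint): Shutter travel along fixture y, m, midway between its posts: 0 back, 0.195 fully shut (end stop). Aluminium sheet 218 x 262 x 5 mm riding on the rails, top at z = 36 mm; leading edge 15 mm ahead of the posts, trailing edge always under the hood. Starts at 0.004 to 0.03. Pushing one post takes about 10 N and moves that end; the other end stays about where it is
- shutter_skew (a joint): Skew of the shutter, rad, about the vertical midway between the posts; 0 = square, positive when the far post is ahead of the near post (turned anticlockwise from above). 0.1 rad is a lead of 19 mm; beyond 0.14 rad (27 mm) it is jammed and the job has failed. Starts up to 0.05 either way
- post_near (a point): Centre of a black upright round post, 18 mm in diameter, 26 mm tall above the shutter's top, at the shutter's end nearest the robot, 190 mm from the other post; the point is 49 mm above the bench. Shut and square it lies at fixture x = -95, y = 140 mm
- post_far (a point): The same kind of post at the far end of the shutter. Shut and square it lies at fixture x = 95, y = 140 mm
- shutter_mid (a point): Point on the shutter's top face where the weight belongs: the middle of the sheet, 116 mm behind the line of the two posts (under the hood until the shutter is shut)
- plate_1_c (a point): Centre of a plain steel plate with rounded edges, 100 mm (its x) by 50 mm (its y) by 12 mm (its z), 0.25 kg. Starts lying flat on the bench just beyond the open (+y) end of the bed, its long side roughly along the rails: there are two or three, side by side or one on top of another; all are alike
- plate_2_c (a point): Centre of a plain steel plate with rounded edges, 100 mm (its x) by 50 mm (its y) by 12 mm (its z), 0.25 kg. Starts lying flat on the bench just beyond the open (+y) end of the bed, its long side roughly along the rails: there are two or three, side by side or one on top of another; all are alike
- plate_3_c (a point): Centre of a plain steel plate with rounded edges, 100 mm (its x) by 50 mm (its y) by 12 mm (its z), 0.25 kg. Starts lying flat on the bench just beyond the open (+y) end of the bed, its long side roughly along the rails: there are two or three, side by side or one on top of another; all are alike
- weight_c (a point): Centre (half-way up) of a dark offcut of steel box section, 40 mm (its x) by 110 mm (its y) by 30 mm high, 0.28 kg, lying on the bench beyond the hood, on the robot's right
- pliers: Blue-handled pliers, 163 mm long, lying on the bench to the left of the plates, not part of the job: leave alone
Mind the look-alikes: they are no part of the job. What is shaped like the part that bears weight_c but brown is not meant. Leave any green or yellow look-alike of the part that bears plate_3_c alone.

How it is judged:
On the way, in this order (a step that is already met when the one before it is completed fails the run):
1. all the plates lie in the bed, flush against the far rail, the stop bar and one another, the shutter still open (x of plate_1_c in the frame of fixture between 0.0295 and 0.0365 m and z of plate_1_c in the frame of fixture between 0.014 and 0.022 m and angle between the x axis of each of plate_1_c, plate_2_c, plate_3_c and the x axis of fixture, either way round below 0.06 rad and (y of plate_1_c in the frame of fixture between 0.0215 and 0.0285 m or (y of plate_1_c in the frame of fixture between 0.0705 and 0.0795 m and (y of plate_2_c in the frame of fixture between 0.0215 and 0.0285 m or y of plate_3_c in the frame of fixture between 0.0215 and 0.0285 m)) or (y of plate_1_c in the frame of fixture between 0.1195 and 0.1305 m and (y of plate_2_c in the frame of fixture between 0.0705 and 0.0795 m or y of plate_3_c in the frame of fixture between 0.0705 and 0.0795 m))) and x of plate_2_c in the frame of fixture between 0.0295 and 0.0365 m and z of plate_2_c in the frame of fixture between 0.014 and 0.022 m and (y of plate_2_c in the frame of fixture between 0.0215 and 0.0285 m or (y of plate_2_c in the frame of fixture between 0.0705 and 0.0795 m and (y of plate_1_c in the frame of fixture between 0.0215 and 0.0285 m or y of plate_3_c in the frame of fixture between 0.0215 and 0.0285 m)) or (y of plate_2_c in the frame of fixture between 0.1195 and 0.1305 m and (y of plate_1_c in the frame of fixture between 0.0705 and 0.0795 m or y of plate_3_c in the frame of fixture between 0.0705 and 0.0795 m))) and x of plate_3_c in the frame of fixture between 0.0295 and 0.0365 m and z of plate_3_c in the frame of fixture between 0.014 and 0.022 m and (y of plate_3_c in the frame of fixture between 0.0215 and 0.0285 m or (y of plate_3_c in the frame of fixture between 0.0705 and 0.0795 m and (y of plate_1_c in the frame of fixture between 0.0215 and 0.0285 m or y of plate_2_c in the frame of fixture between 0.0215 and 0.0285 m)) or (y of plate_3_c in the frame of fixture between 0.1195 and 0.1305 m and (y of plate_1_c in the frame of fixture between 0.0705 and 0.0795 m or y of plate_2_c in the frame of fixture between 0.0705 and 0.0795 m))) and value of joint shutter below 0.08 m), for 0.2 s.
2. the shutter is fully shut and square (value of joint shutter above 0.19 m and value of joint shutter_skew between -0.045 and 0.045 rad), for 0.2 s.
3. the box section lies on the middle of the shutter (horizontal distance between weight_c and shutter_mid below 0.04 m and z of weight_c in the frame of shutter_mid between 0.01 and 0.02 m), for 0.2 s.
At the end, for the whole second after the job is handed in: Plates flat on the deck, flush with the far rail (3.5 mm), tight in a row from the stop bar (3.5 to 5.5 mm), square (0.06 rad); shutter within 5 mm of shut, skew under 0.045 rad; box section flat on it, centre within 40 mm of the middle, at rest; pliers moved under 30 mm (all of step 2 and all of step 3 and x of plate_1_c in the frame of fixture between 0.0295 and 0.0365 m and z of plate_1_c in the frame of fixture between 0.014 and 0.022 m and angle between the x axis of each of plate_1_c, plate_2_c, plate_3_c and the x axis of fixture, either way round below 0.06 rad and (y of plate_1_c in the frame of fixture between 0.0215 and 0.0285 m or (y of plate_1_c in the frame of fixture between 0.0705 and 0.0795 m and (y of plate_2_c in the frame of fixture between 0.0215 and 0.0285 m or y of plate_3_c in the frame of fixture between 0.0215 and 0.0285 m)) or (y of plate_1_c in the frame of fixture between 0.1195 and 0.1305 m and (y of plate_2_c in the frame of fixture between 0.0705 and 0.0795 m or y of plate_3_c in the frame of fixture between 0.0705 and 0.0795 m))) and x of plate_2_c in the frame of fixture between 0.0295 and 0.0365 m and z of plate_2_c in the frame of fixture between 0.014 and 0.022 m and (y of plate_2_c in the frame of fixture between 0.0215 and 0.0285 m or (y of plate_2_c in the frame of fixture between 0.0705 and 0.0795 m and (y of plate_1_c in the frame of fixture between 0.0215 and 0.0285 m or y of plate_3_c in the frame of fixture between 0.0215 and 0.0285 m)) or (y of plate_2_c in the frame of fixture between 0.1195 and 0.1305 m and (y of plate_1_c in the frame of fixture between 0.0705 and 0.0795 m or y of plate_3_c in the frame of fixture between 0.0705 and 0.0795 m))) and x of plate_3_c in the frame of fixture between 0.0295 and 0.0365 m and z of plate_3_c in the frame of fixture between 0.014 and 0.022 m and (y of plate_3_c in the frame of fixture between 0.0215 and 0.0285 m or (y of plate_3_c in the frame of fixture between 0.0705 and 0.0795 m and (y of plate_1_c in the frame of fixture between 0.0215 and 0.0285 m or y of plate_2_c in the frame of fixture between 0.0215 and 0.0285 m)) or (y of plate_3_c in the frame of fixture between 0.1195 and 0.1305 m and (y of plate_1_c in the frame of fixture between 0.0705 and 0.0795 m or y of plate_2_c in the frame of fixture between 0.0705 and 0.0795 m))) and linear speed of weight below 0.02 m/s and distance of pliers from where it was at the start of the episode below 0.03 m); the robot touches nothing.
It fails at once if the shutter is racked so far that it jams (one post more than 27 mm ahead of the other) (value of joint shutter_skew above 0.14 rad or value of joint shutter_skew below -0.14 rad).
It fails at once if a lower plate is dragged out from under one that is still on the pile ((distance of plate_3_c from where it was at the start of the episode below 0.04 m and horizontal distance between plate_3_c and plate_1_c above 0.05 m)).
Of plate_2, plate_3 only 1 to 2 are there at a start; the rules pass over those that are not, and their reading is None.
At some moment in a run one of weight may be knocked a few centimetres aside while the robot is not near it.
Once in a run the grip may slacken for a moment while it holds something.
It also fails if it takes over 210 s, if anything falls off the work surface, if the arm or the gripper's body presses on something with over 40 N, if the wrist force passes 120 N, or if a joint passes its speed limit or range.

### The arm

A 6-joint arm with a two-finger parallel gripper is mounted at the origin on a cart in front of the work surface, level with it; the furniture and walls round the work are solid. World frame = base frame: x ahead of the robot, y to its left, z up, the work surface at z = 0. Lengths are in m, angles in rad, forces in N, time in s.
With the tool pointing down it reaches from about 0.35 to 0.775 m from the base axis. Payload 7.3 kg.
Tool frame: the origin (TCP) lies at the very end of the fingers, on their centre line; the grasp point (between the pads) lies 19 mm behind it; z points along the fingers, y is the line along which they close (so a half turn about z gives the same grasp; the last joint's range is limited). The gripper opens to 92 mm and grips with 3 to 60 N. Pads are 19 mm wide; open, the fingers measure 130 mm over their backs; the gripper's body (75 mm by 190 mm) begins 47 mm behind the grasp point.
Start: joints at [-1.321, 0.342, 1.524, -0, 1.275, -0.146], TCP at [0.202, -0.484, 0.227] pointing down, gripper open.
Joint ranges: [-2.53, 2.53], [-0.77, 2.02], [0.04, 2.7], [-1, 4.14], [0.28, 2.66], [-3.11, 3.11]. Speed limits (rad/s): [2.57, 2.57, 3.14, 3.14, 3.14, 3.14].

### API

Orientations are given as [roll, pitch, yaw] about the fixed x, y, z axes, in that order (R = Rz(yaw) Ry(pitch) Rx(roll)).
In Python, from cell import * gives the robot as it stands.
- The arm moves only by the tool step_arm, never from a script. Its argument "commands" is a list of rows, each a list of 7 numbers: the opening, from 0 (shut) to 1 (fully open), then the shift along the world's x, y, z in cm, then the turn, a rotation vector about the world's x, y, z in rad. A call has 1 to 5 rows; each row is the pose to reach, as a shift and turn from the pose commanded when the call began; what a row does not reach only later rows make up. A row lasts 1/12 s, in which the tool goes at most 41.7 mm and 7.16 degrees, less where a joint would pass 70% of its speed; a pose out of reach is approached as far as the arm can. A call with a gripper value outside its range is refused whole. The fingers move at their own pace and stop on an object; "grip_force" is the grip in N (left out, the last holds). Time passes only in rows, so rows that repeat a pose let the fingers close. It gives the time, the measured TCP pose, the force, the opening and the grip force at its end, in the units of the state.
- observe(): the state, without advancing time (a new reading comes with each control period).
- read_camera(name): name is "scene" or "top" or "wrist"; returns the picture (384x512x3 uint8, red, green, blue); there is no depth.
- camera_model(name): a dict with "vfov" (degrees; the focal length in pixels is half the picture's height over the tangent of half this angle, whatever the lens; pixels are square), "cx", "cy" (the principal point, pixels), "world_to_cam" (4x4, takes a point from world to camera coordinates). Camera axes: x right, y up, looking along -z (the intrinsics and any distortion apply to the point x, -y, -z); pixel columns grow to the right and rows downward; lengths in m; the calibration is good to about 2 mm. A picture is of the moment at which its call begins: read the wrist's pose just before it. camera_model takes no time and is no camera call; for the wrist camera it gives the pose at the moment of the call.
- hand_in(): hands the job in; it is judged then, once.
The state is a dict: "time": time; "qpos": joint angles; "qvel": joint speeds; "joint_efforts": joint torques, N m; "tool_pos": TCP position; "tool_rot": TCP orientation; "contact_force": force on the tool from outside, world axes, zero at the start; "torque": the same for the moment, N m; "opening": finger opening in m; "grip_force": force on a finger pad.
Only numpy, scipy, OpenCV 4.12 (cv2) and the standard library are available. Lean on these libraries where they do the work, as an engineer would, in place of code of your own. Each camera call takes 0.05 s, during which the arm holds its last target. There are 200 camera calls.

## Working session

There is one attempt and no reset: what is moved stays moved. The work goes in short steps, Python scripts to look and compute and a tool call to move; the robot and the scene stay as the last step left them, time stands still between calls to the robot, and variables do not carry over. Pictures are saved under pics/ and viewed, at most 14 in all, crops included, and the job is handed in when it is done.

Besides the shell and the picture viewer there is one more tool, called after "Call:" as name(argument=value, ...) on one line, values as JSON. step_arm: Moves the arm, as the interface text tells. Its arguments: {"type":"object","properties":{"commands":{"type":"array"},"grip_force":{"type":"number"}},"required":["commands"]}

```bash
mkdir -p pics; ls; python3 - <<'E'
from cell import *
import cv2,numpy as np
for n in("scene","top"):
    im=read_camera(n);cv2.imwrite(f"pics/{n}0.png",im[:,:,::-1])
    m=camera_model(n);print(n,m)
s=observe();print(s)
E
```

```text
pics
scene {'vfov': 52.63784570010193, 'cx': 249.71653331522984, 'cy': 197.41577254937047, 'world_to_cam': array([[-0.6759245 , -0.73673696,  0.01856647,  0.32891986],
       [ 0.48033668, -0.42130184,  0.76927332, -0.30702476],
       [-0.55893   ,  0.52888884,  0.63865002, -1.27944223],
       [ 0.        ,  0.        ,  0.        ,  1.        ]])}
top {'vfov': 48.68758675792433, 'cx': 259.0180638700638, 'cy': 193.2305426068288, 'world_to_cam': array([[ 0.0049185 , -0.9998598 ,  0.01600608, -0.03492276],
       [ 0.98726928,  0.00740005,  0.15888553, -0.53534381],
       [-0.1589817 ,  0.01502083,  0.98716726, -1.54530305],
       [ 0.        ,  0.        ,  0.        ,  1.        ]])}
{'time': 0.1, 'qpos': array([-1.32096859e+00,  3.42603260e-01,  1.52491383e+00,  1.05943937e-05,
        1.27541229e+00, -1.46018239e-01]), 'qvel': array([-3.59294605e-04,  3.41121451e-04, -1.96727145e-03,  1.00006391e-03,
        7.91768349e-04,  8.72453789e-05]), 'joint_efforts': array([ 1.53997247e-03, -4.32005453e+01, -2.44693083e+01,  7.19001819e-02,
        5.25545678e-02, -5.24329414e-05]), 'tool_pos': array([ 0.20235805, -0.48404004,  0.22614298]), 'tool_rot': array([-3.14027162e+00, -2.04517866e-04,  3.95842746e-01]), 'contact_force': array([-0.589588  , -0.58064952,  0.24169965]), 'torque': array([0.01552765, 0.02460732, 0.00701534]), 'grip_force': 0.0, 'opening': 0.09162979223574541}
```

View pics/top0.png

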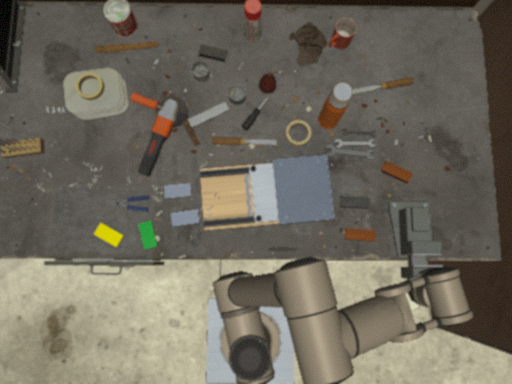

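View pics/scene0.png

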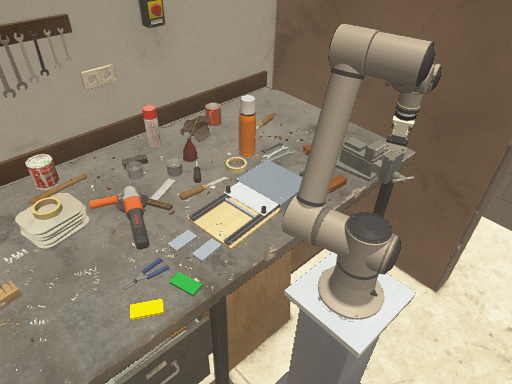

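The top view shows the fixture at (200–333, 157–228), open end on the left. Plates are at (177,190) and (185,217), the weight at (354,202), and the pliers at (137,203). The green and yellow decoys are to the lower left. I'll zoom in.

```bash
cat > h.py <<'E'
from cell import *
import cv2,numpy as np
def ray(n,u,v,z,m=None):
    m=m or camera_model(n);W=m["world_to_cam"];R,t=W[:3,:3],W[:3,3]
    f=192/np.tan(np.radians(m["vfov"]/2))
    uv=np.atleast_2d(np.c_[u,v]).astype(float)
    d=np.c_[(uv[:,0]-m["cx"])/f,-(uv[:,1]-m["cy"])/f,-np.ones(len(uv))]@R
    c=-R.T@t
    return (c+d*((z-c[2])/d[:,2])[:,None])[:,:2]
def proj(n,P,m=None):
    m=m or camera_model(n);W=m["world_to_cam"];f=192/np.tan(np.radians(m["vfov"]/2))
    p=np.atleast_2d(P)@W[:3,:3].T+W[:3,3]
    return np.c_[m["cx"]+f*p[:,0]/-p[:,2],m["cy"]-f*p[:,1]/-p[:,2]]
def save(n,name,box=None,k=1):
    im=read_camera(n)
    c=im if box is None else im[box[1]:box[3],box[0]:box[2]]
    cv2.imwrite(f"pics/{name}.png",cv2.resize(c,None,fx=k,fy=k,interpolation=cv2.INTER_CUBIC)[:,:,::-1]);return im
E
python3 - <<'E'
from h import *
im=cv2.imread("pics/top0.png")[145:255,95:385]
cv2.imwrite("pics/topz.png",cv2.resize(im,None,fx=2.75,fy=2.75,interpolation=cv2.INTER_CUBIC))
for nm,u,v,z in[("A",177,190,.012),("B",185,217,.012),("weight",354,202,.03),("pl",137,203,0),("openL",203,228,.03),("far",200,167,.03),("hoodfar",330,157,.046),("hoodnear",333,220,.046)]:print(nm,ray("top",u,v,z))
E
```

```text
A [[0.55068004 0.28049646]]
B [[0.44764037 0.24673706]]
weight [[ 0.50681212 -0.3905929 ]]
pl [[0.50126164 0.43296661]]
openL [[0.40518916 0.17580602]]
far [[0.63702395 0.19318994]]
hoodfar [[ 0.67649265 -0.30052561]]
hoodnear [[ 0.43657773 -0.30646802]]
```

View pics/topz.png

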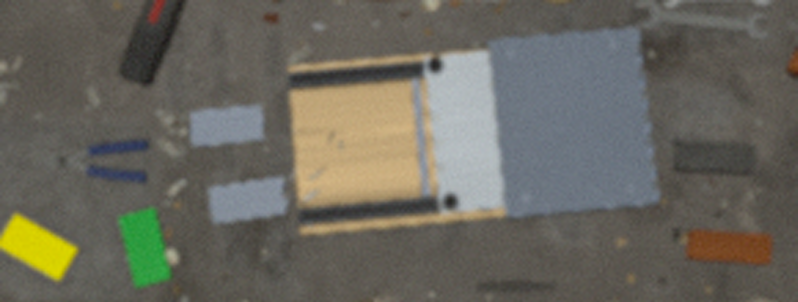

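Both posts are visible, at zoomed (435,64) and (450,201). Two plates or piles are to the left of the open end. Next I'll move the wrist camera over them.

Call:
step_arm(commands=[[1,4,3,3,0,0,0],[1,7,6,4,0,0,0],[1,10,9,6,0,0,0],[1,12,13,8,0,0,0],[1,14,17,10,0,0,0]])

```text
time: 0.52
tool_pos: [0.3271, -0.3424, 0.3118]
tool_rot: [-3.141, 0.0, 0.396]
contact_force: [1.0, -1.0, 0.1]
opening: 0.0915
grip_force: 0.0
```

Call:
step_arm(commands=[[1,1.5,4,0,0,0,0],[1,3,8,0,0,0,0],[1,4.5,12,0,0,0,0],[1,6,16,0,0,0,0],[1,7,20,0,0,0,0]])

```text
time: 0.93
tool_pos: [0.3956, -0.1456, 0.3115]
tool_rot: [-3.142, -0.0, 0.395]
contact_force: [1.1, -0.2, 0.2]
opening: 0.0917
grip_force: 0.0
```

Call:
step_arm(commands=[[1,1,4,0,0,0,0],[1,2,8,0,0,0,-0.1],[1,3,12,0,0,0,-0.2],[1,3.5,16,0,0,0,-0.3],[1,4,20,0,0,0,-0.4]])

```text
time: 1.35
tool_pos: [0.4333, 0.038, 0.3114]
tool_rot: [3.142, 0.001, 0.007]
contact_force: [0.3, -0.7, 0.3]
opening: 0.0915
grip_force: 0.0
```

Call:
step_arm(commands=[[1,0,4,0,0,0,0],[1,0,8,0,0,0,0],[1,0,12,0,0,0,0],[1,0,12,0,0,0,0],[1,0,12,0,0,0,0]])

```text
time: 1.77
tool_pos: [0.4329, 0.158, 0.3112]
tool_rot: [3.141, 0.001, 0.017]
contact_force: [-0.2, -0.5, -0.3]
opening: 0.0916
grip_force: 0.0
```

```bash
python3 - <<'E'
from h import *
s=observe();print(s["time"],s["tool_pos"],s["tool_rot"])
m=camera_model("wrist");print(m)
save("wrist","w1")
E
```

```text
1.7667 [0.4328713  0.15796018 0.31116548] [3.14119767e+00 1.15247637e-03 1.65056139e-02]
{'vfov': 68.13083103554915, 'cx': 252.5616749463812, 'cy': 188.08123586677647, 'world_to_cam': array([[ 1.52458937e-02, -9.99883352e-01,  9.19326324e-04,
         1.52019615e-01],
       [ 9.67837987e-01,  1.45263565e-02, -2.51154566e-01,
        -3.68276884e-01],
       [ 2.51111914e-01,  4.71883474e-03,  9.67946558e-01,
        -5.79746522e-01],
       [ 0.00000000e+00,  0.00000000e+00,  0.00000000e+00,
         1.00000000e+00]])}
```

View pics/w1.png

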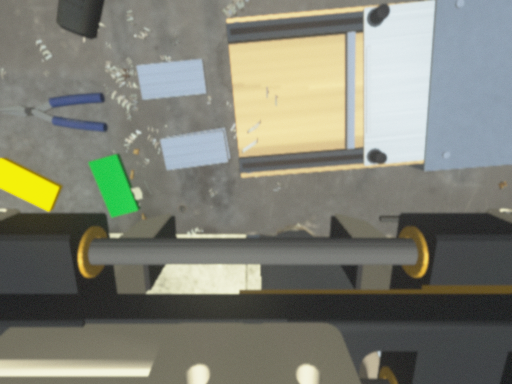

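The wrist view shows plate A at (171,79) and B at (195,149). The stop bar is at col ~350, the rails are along rows 27 and 160, and the posts are at (377,14) and (376,156). I'll measure these.

```bash
cat >> h.py <<'E'
def plates(im,n,z,m,lim=None):
    b=im[:,:,2].astype(int);r=im[:,:,0].astype(int)
    k=((b-r>12)&(b>130)).astype(np.uint8)
    k=cv2.morphologyEx(k,cv2.MORPH_OPEN,np.ones((3,3)))
    out=[]
    for c in cv2.findContours(k,cv2.RETR_EXTERNAL,cv2.CHAIN_APPROX_NONE)[0]:
        if cv2.contourArea(c)<600:continue
        p=c[:,0,:]+0.0
        if p[:,0].max()>500: continue
        out.append(p)
    return out
def rect(P):
    (c,(w,h),a)=cv2.minAreaRect((P*1000).astype(np.float32))
    if w<h:w,h,a=h,w,a+90
    a=(a+90)%180-90
    return np.round(c,1),np.round((w,h),1),round(a,1)
E
python3 - <<'E'
from h import *
m=camera_model("wrist");im=cv2.imread("pics/w1.png")[:,:,::-1]
for p in plates(im,"wrist",0,m):
    print(p.mean(0),[rect(ray("wrist",p[:,0],p[:,1],z,m)) for z in(.012,.024,.036)])
for n,u,v in[("A",171,79),("B",195,149),("grey",80,150),("wood",300,100),("bar",351,90),("shut",400,80)]:print(n,im[v,u])
for u in (260,300,330):print(u,[(v,tuple(map(int,im[v,u]))) for v in list(range(8,50,2))+list(range(140,186,2))])
for v in(70,120):print(v,[(u,tuple(map(int,im[v,u]))) for u in list(range(226,244,2))+list(range(336,372,2))])
E
```

```text
[195.03243243 149.10810811] [(array([444.8, 250. ]), array([105. ,  54.2]), -81.1), (array([446.3, 247.6]), array([102.3,  52.8]), -81.1), (array([447.7, 245.2]), array([99.5, 51.4]), -81.1)]
[171.23036649  78.79057592] [(array([550.1, 281.6]), array([98.4, 49.4]), -83.8), (array([548.8, 278.4]), array([95.8, 48.1]), -83.8), (array([547.5, 275.1]), array([93.2, 46.8]), -83.8)]
A [175 193 210]
B [176 191 208]
grey [136 137 130]
wood [235 220 167]
bar [185 196 210]
shut [227 234 237]
260 [(8, (144, 142, 129)), (10, (138, 136, 127)), (12, (137, 134, 122)), (14, (159, 150, 126)), (16, (233, 217, 166)), (18, (237, 222, 170)), (20, (172, 159, 130)), (22, (104, 108, 108)), (24, (99, 102, 102)), (26, (90, 89, 89)), (28, (84, 82, 75)), (30, (81, 76, 70)), (32, (88, 90, 88)), (34, (102, 105, 106)), (36, (102, 104, 104)), (38, (95, 94, 92)), (40, (113, 102, 84)), (42, (206, 183, 136)), (44, (227, 210, 153)), (46, (229, 212, 156)), (48, (228, 211, 155)), (140, (236, 220, 165)), (142, (238, 222, 171)), (144, (235, 220, 166)), (146, (229, 212, 157)), (148, (223, 201, 149)), (150, (219, 197, 147)),
[... 3031 characters left out ...]
(368, (223, 231, 233)), (370, (223, 231, 233))]
120 [(226, (129, 125, 118)), (228, (132, 127, 119)), (230, (134, 131, 122)), (232, (135, 132, 121)), (234, (148, 141, 122)), (236, (224, 203, 149)), (238, (235, 220, 167)), (240, (235, 219, 164)), (242, (237, 222, 168)), (336, (239, 224, 172)), (338, (238, 223, 170)), (340, (238, 224, 168)), (342, (237, 223, 171)), (344, (216, 193, 149)), (346, (139, 137, 126)), (348, (177, 185, 193)), (350, (181, 194, 209)), (352, (187, 201, 213)), (354, (211, 208, 199)), (356, (237, 222, 175)), (358, (238, 224, 174)), (360, (238, 223, 172)), (362, (230, 214, 166)), (364, (217, 216, 204)), (366, (212, 220, 220)), (368, (221, 229, 230)), (370, (221, 229, 231))]
```

```bash
python3 - <<'E'
from h import *
m=camera_model("wrist")
U=[260,300,330]
far=ray("wrist",U,[40.6,37,34.8],.012,m);near=ray("wrist",U,[155.2,151.8,149.4],.012,m)
of=ray("wrist",U,[14.6,10.8,8.6],.012,m);on=ray("wrist",U,[176,173,171],.012,m)
for e in(far,near,of,on):
    p=np.polyfit(e[:,1],e[:,0],1);print(p,"ang",np.degrees(np.arctan(-p[0])),e[0])
for z,u in((.012,344.8),(.026,347)):print("bar",ray("wrist",[u,u],[70,120],z,m))
print("end",ray("wrist",[230,234.6],[70,120],.012,m))
print("posts",ray("wrist",[378,376],[12,155],.062,m), "base guess")
im=cv2.imread("pics/w1.png")
a=cv2.resize(im[110:190,130:250],None,fx=6,fy=6,interpolation=cv2.INTER_CUBIC)
b=cv2.imread("pics/scene0.png")[225:270,160:230]
b=cv2.resize(b,(400,257),interpolation=cv2.INTER_CUBIC)
c=cv2.resize(im[0:30,350:420],(320,137),interpolation=cv2.INTER_CUBIC)
d=cv2.resize(im[0:180,340:440],(0,0),fx=1,fy=1)
o=np.zeros((600,800,3),np.uint8);o[:300,:]=0
aa=cv2.resize(a,(480,320));o[:320,:480]=aa;o[330:587,:400]=b;o[330:467,420:740]=c
cv2.imwrite("pics/comp.png",o)
E
```

```text
[-0.08910662  0.61805919] ang 5.09198512990232 [0.6047224  0.14846335]
[-0.09608115  0.45045469] ang 5.488197582730708 [0.43646575 0.14518704]
[-0.09030501  0.65226549] ang 5.160099350883026 [0.63866447 0.14912428]
[-0.08591772  0.41467651] ang 4.910663055089179 [0.40219187 0.14451966]
bar [[0.56625234 0.0204763 ]
 [0.4933826  0.01358524]]
bar [[0.56426053 0.02151083]
 [0.49362611 0.01469336]]
end [[0.56400069 0.19266197]
 [0.49116367 0.18598321]]
posts [[ 6.28427019e-01 -2.30976632e-04]
 [ 4.45821687e-01 -1.99985547e-02]] base guess
```

View pics/comp.png

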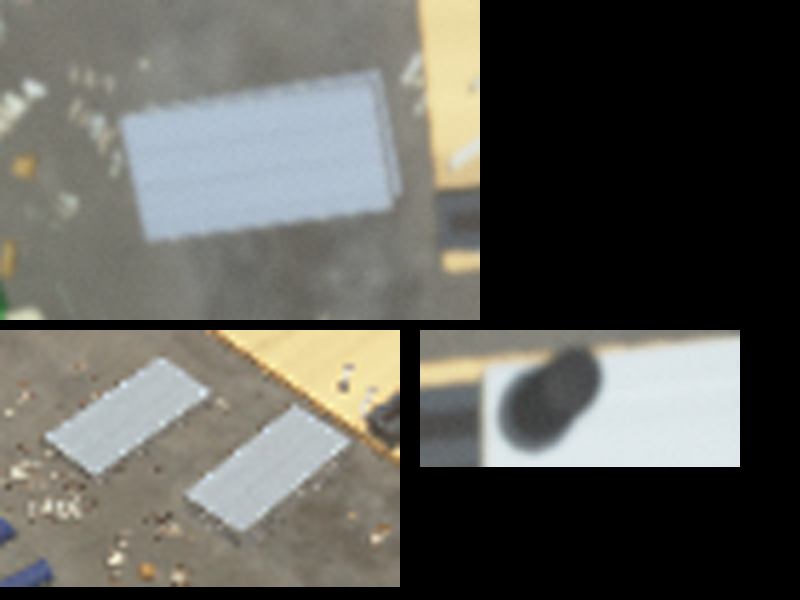

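B is a stack of two with the top one nearly aligned on the lower, so there are three plates in all. The fixture frame sits at about (0.5325, 0.0185) with yaw 0.092. I'll fetch A first, since it lies free.

Call:
step_arm(commands=[[1,3,3,-3,0,0,0.12],[1,6,6,-6,0,0,0.24],[1,9,9,-9,0,0,0.36],[1,11.7,12.3,-11,0,0,0.48],[1,11.7,12.3,-13,0,0,0.6]])

```text
time: 2.23
tool_pos: [0.5507, 0.2755, 0.1877]
tool_rot: [3.14, -0.004, 0.615]
contact_force: [0.4, 0.2, 1.3]
opening: 0.0918
grip_force: 0.0
```

Call:
step_arm(commands=[[1,0,0,0,0,0,0.12],[1,0,0,0,0,0,0.24],[1,0,0,0,0,0,0.36],[1,0,0,0,0,0,0.48],[1,0,0,0,0,0,0.6]])

```text
time: 2.65
tool_pos: [0.5481, 0.2733, 0.1868]
tool_rot: [-3.141, 0.001, 1.215]
contact_force: [-0.2, 0.1, -0.3]
opening: 0.0919
grip_force: 0.0
```

Call:
step_arm(commands=[[1,0,0,-1,0,0,0.12],[1,0,0,-2,0,0,0.24],[1,0,0,-3,0,0,0.36],[1,0,0,-4,0,0,0.48],[1,0,0,-4,0,0,0.48]])

```text
time: 3.07
tool_pos: [0.547, 0.273, 0.145]
tool_rot: [-3.137, 0.001, 1.693]
contact_force: [0.9, -0.0, -0.5]
opening: 0.0919
grip_force: 0.0
```

```bash
python3 - <<'E'
from h import *
s=observe();print(s["time"],s["tool_pos"],s["tool_rot"],s["qpos"])
m=camera_model("wrist");im=save("wrist","w2")
for p in plates(im,"wrist",0,m):
    print(p.mean(0),rect(ray("wrist",p[:,0],p[:,1],.012,m)))
E
```

```text
3.0667 [0.54696624 0.27300095 0.14502779] [-3.13746787e+00  1.40333268e-03  1.69345505e+00] [ 3.37894218e-01  5.70993708e-01  1.38490574e+00 -5.27783657e-04
  1.19002258e+00  2.15435592e-01]
[148.35772358 181.1504065 ] (array([438.4, 255.8]), array([87.2, 51.4]), -81.4)
[256.9379562  168.30291971] (array([549.6, 284.6]), array([98.3, 48.2]), -84.0)
```

View pics/w2.png

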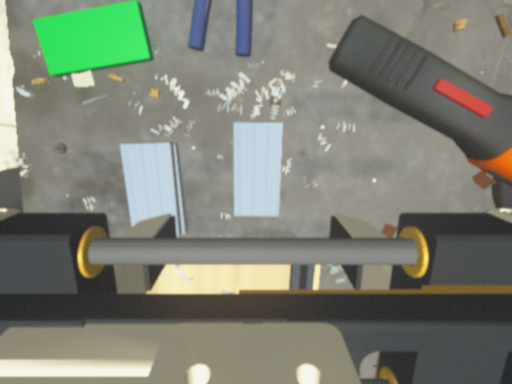

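A is at (257,170) in this view, at world (0.550, 0.283). Descending.

Call:
step_arm(commands=[[0.9,0.3,1.0,-3,0,0,-0.017],[0.9,0.3,1.0,-7,0,0,-0.017],[0.9,0.3,1.0,-10.5,0,0,-0.017],[0.9,0.3,1.0,-12.5,0,0,-0.017],[0.9,0.3,1.0,-13.0,0,0,-0.017]])

```text
time: 3.53
tool_pos: [0.5487, 0.2837, 0.0138]
tool_rot: [-3.135, 0.002, 1.67]
contact_force: [-1.0, -1.1, -0.1]
opening: 0.0826
grip_force: 0.0
```

Call:
step_arm(commands=[[0.9,0,0,-0.6,0,0,0],[0.9,0,0,-1.0,0,0,0],[0.9,0,0,-1.1,0,0,0],[0.9,0,0,-1.1,0,0,0]])

```text
time: 3.87
tool_pos: [0.5513, 0.2858, 0.0076]
tool_rot: [3.139, -0.001, 1.674]
contact_force: [-0.2, -0.5, 0.0]
opening: 0.0822
grip_force: 0.0
```

Call:
step_arm(commands=[[0.3,0,0,0,0,0,0],[0.3,0,0,0,0,0,0],[0.3,0,0,0,0,0,0],[0.3,0,0,0,0,0,0],[0.3,0,0,0,0,0,0]], grip_force=30)

```text
time: 4.28
tool_pos: [0.5505, 0.2857, 0.0065]
tool_rot: [3.141, -0.0, 1.675]
contact_force: [0.8, 0.2, 1.1]
opening: 0.0541
grip_force: 0.0
```

Call:
step_arm(commands=[[0.6,0,0,-0.3,0,0,0],[0.6,0,0,-0.3,0,0,0],[0.3,0,0,-0.3,0,0,0],[0.3,0,0,-0.3,0,0,0],[0.3,0,0,-0.3,0,0,0]])

```text
time: 4.7
tool_pos: [0.5501, 0.2855, 0.0029]
tool_rot: [-3.141, 0.0, 1.675]
contact_force: [0.2, -0.5, -1.9]
opening: 0.0497
grip_force: 30.0
```

Call:
step_arm(commands=[[0.3,0,0,0,0,0,0],[0.3,0,0,0,0,0,0],[0.3,0,0,1,0,0,0],[0.3,0,0,3,0,0,0],[0.3,0,0,6,0,0,0]])

```text
time: 5.12
tool_pos: [0.5486, 0.2849, 0.0619]
tool_rot: [-3.136, 0.001, 1.675]
contact_force: [0.7, 0.3, -2.1]
opening: 0.0495
grip_force: 30.0
```

Call:
step_arm(commands=[[0.3,0,-1,2,0,0,-0.12],[0.3,0.2,-3,2,0,0,-0.24],[0.3,0.4,-5,2,0,0,-0.36],[0.3,0.6,-7,2,0,0,-0.48],[0.3,0.8,-9,2,0,0,-0.6]])

```text
time: 5.53
tool_pos: [0.5585, 0.1948, 0.0842]
tool_rot: [3.141, -0.001, 1.069]
contact_force: [0.8, 0.2, -2.5]
opening: 0.0494
grip_force: 30.0
```

Call:
step_arm(commands=[[0.3,0,-2,0,0,0,-0.12],[0.3,0,-4,0,0,0,-0.24],[0.3,0,-6,0,0,0,-0.36],[0.3,0,-8,0,0,0,-0.48],[0.3,0,-10,0,0,0,-0.6]])

```text
time: 5.95
tool_pos: [0.5584, 0.0947, 0.0841]
tool_rot: [3.141, -0.001, 0.469]
contact_force: [1.0, -0.9, -2.9]
opening: 0.0496
grip_force: 30.0
```

Call:
step_arm(commands=[[0.3,0,-1.5,0,0,0,-0.12],[0.3,0,-1.5,0,0,0,-0.24],[0.3,0,-1.5,0,0,0,-0.36],[0.3,0,-1.5,0,0,0,-0.38],[0.3,0,-1.5,0,0,0,-0.38]])

```text
time: 6.37
tool_pos: [0.5585, 0.0806, 0.0838]
tool_rot: [3.141, -0.001, 0.097]
contact_force: [0.6, 0.4, -2.1]
opening: 0.0496
grip_force: 30.0
```

```bash
python3 - <<'E'
from h import *
s=observe();print(s["time"],s["tool_pos"],s["tool_rot"],s["qpos"])
m=camera_model("wrist");im=save("wrist","w3")
print(m)
E
```

```text
6.3667 [0.55849869 0.08057696 0.08383182] [ 3.14144301e+00 -5.57916880e-04  9.68292049e-02] [ 7.53142874e-03  5.60753052e-01  1.59946245e+00 -1.19491795e-04
  9.80808113e-01  1.48156504e+00]
{'vfov': 68.13083103554915, 'cx': 252.5616749463812, 'cy': 188.08123586677647, 'world_to_cam': array([[ 9.53556942e-02, -9.95443061e-01,  6.36176799e-04,
         2.78628231e-02],
       [ 9.63975506e-01,  9.21818904e-02, -2.49506959e-01,
        -5.50181832e-01],
       [ 2.48311326e-01,  2.44051681e-02,  9.68372796e-01,
        -3.90960798e-01],
       [ 0.00000000e+00,  0.00000000e+00,  0.00000000e+00,
         1.00000000e+00]])}
```

View pics/w3.png

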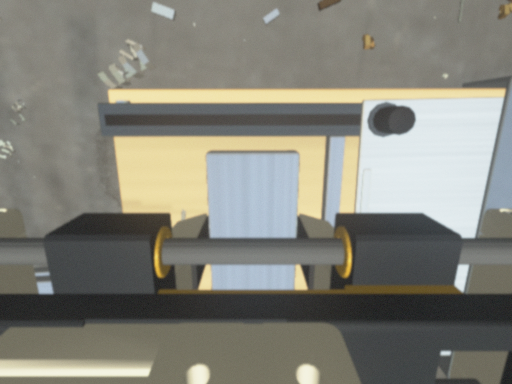

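The wrist view shows the held plate's far edge at row 151 (cols 208–298), the rail's inner edge at row 135, the bar at cols 326–344, and the far post's top at (400,120).

```bash
python3 - <<'E'
from h import *
m=camera_model("wrist");im=cv2.imread("pics/w3.png")[:,:,::-1].astype(int)
print("plate far corners",ray("wrist",[208,298],[151,151],.093,m))
for u in(140,170,310):print(u,[(v,im[v,u].sum()//3) for v in range(96,146,2)])
print([(u,im[180,u].sum()//3) for u in range(300,366,2)])
print("rail top inner",ray("wrist",[140,310],[130.5,130.5],.03,m),"deck",ray("wrist",[140,310],[135.5,135.5],.012,m))
print("bar top edge",ray("wrist",[330,328.],[180,140],.026,m))
print("post top",ray("wrist",[402],[119],.062,m))
E
```

```text
plate far corners [[0.60436226 0.10950691]
 [0.6089051  0.06280818]]
140 [(96, np.int64(216)), (98, np.int64(215)), (100, np.int64(213)), (102, np.int64(184)), (104, np.int64(109)), (106, np.int64(103)), (108, np.int64(102)), (110, np.int64(99)), (112, np.int64(101)), (114, np.int64(85)), (116, np.int64(68)), (118, np.int64(67)), (120, np.int64(70)), (122, np.int64(67)), (124, np.int64(74)), (126, np.int64(98)), (128, np.int64(106)), (130, np.int64(102)), (132, np.int64(103)), (134, np.int64(107)), (136, np.int64(156)), (138, np.int64(197)), (140, np.int64(201)), (142, np.int64(200)), (144, np.int64(202))]
170 [(96, np.int64(214)), (98, np.int64(215)), (100, np.int64(213)), (102, np.int64(184)), (104, np.int64(108)), (106, np.int64(105)), (108, np.int64(103)), (110, np.int64(102)), (112, np.int64(99)), (114, np.int64(86)), (116, np.int64(74)), (118, np.int64(71)), (120, np.int64(71)), (122, np.int64(70)), (124, np.int64(78)), (126, np.int64(100)), (128, np.int64(103)), (130, np.int64(103)), (132, np.int64(104)), (134, np.int64(109)), (136, np.int64(161)), (138, np.int64(197)), (140, 
[... 856 characters left out ...]
np.int64(192)), (324, np.int64(121)), (326, np.int64(126)), (328, np.int64(184)), (330, np.int64(196)), (332, np.int64(193)), (334, np.int64(194)), (336, np.int64(196)), (338, np.int64(197)), (340, np.int64(198)), (342, np.int64(202)), (344, np.int64(206)), (346, np.int64(205)), (348, np.int64(206)), (350, np.int64(205)), (352, np.int64(208)), (354, np.int64(208)), (356, np.int64(174)), (358, np.int64(213)), (360, np.int64(229)), (362, np.int64(214)), (364, np.int64(228))]
rail top inner [[0.60582022 0.16879078]
 [0.6178374  0.04531592]] deck [[0.60028513 0.17566239]
 [0.61338171 0.04108195]]
bar top edge [[0.58182937 0.0234795 ]
 [0.6120895  0.03003668]]
post top [[ 0.63120772 -0.00333032]]
```

Call:
step_arm(commands=[[0.3,-0.3,0,-2,0,0,0],[0.3,-0.3,0,-4,0,0,0],[0.3,-0.3,0,-6,0,0,0],[0.3,-0.3,0,-6.6,0,0,0],[0.3,-0.3,0,-6.7,0,0,0]])

```text
time: 6.83
tool_pos: [0.5546, 0.0809, 0.0154]
tool_rot: [-3.141, 0.002, 0.097]
contact_force: [-1.2, 0.7, -2.6]
opening: 0.0497
grip_force: 30.0
```

Call:
step_arm(commands=[[0.3,0,0,-0.1,0,0,0],[0.64,0,0,-0.1,0,0,0],[0.64,0,0,-0.1,0,0,0],[0.64,0,0,0,0,0,0],[0.64,0,0,0,0,0,0]])

```text
time: 7.25
tool_pos: [0.556, 0.0806, 0.0172]
tool_rot: [3.141, -0.002, 0.095]
contact_force: [0.1, -0.1, -0.2]
opening: 0.0586
grip_force: 0.0
```

Call:
step_arm(commands=[[0.64,0,0,3.5,0,0,0],[0.3,-0.25,2.5,3.5,0,0,0],[0,-0.5,5.5,3.5,0,0,0],[0,-0.5,5.5,3.5,0,0,0],[0,-0.5,5.5,3.5,0,0,0]])

```text
time: 7.67
tool_pos: [0.5504, 0.1368, 0.0517]
tool_rot: [3.141, -0.001, 0.098]
contact_force: [0.4, -1.2, -1.0]
opening: 0.0368
grip_force: 0.0
```

Call:
step_arm(commands=[[0,0,0,-1,0,0,0],[0,0,0,-3,0,0,0],[0,0,0,-3.5,0,0,0],[0,0,0,-3.5,0,0,0]])

```text
time: 8.0
tool_pos: [0.5489, 0.1345, 0.0141]
tool_rot: [3.141, 0.005, 0.094]
contact_force: [-0.5, 0.4, 0.5]
opening: 0.0099
grip_force: 0.0
```

```bash
python3 - <<'E'
from h import *
s=observe();print(s["time"],s["tool_pos"],s["tool_rot"],s["opening"],s["contact_force"])
im=save("wrist","w4")
E
```

```text
8.0 [0.54894113 0.13450211 0.01411825] [3.14134047 0.00454922 0.09370819] 0.009898978727773644 [-0.4697285   0.41727552  0.49003035]
```

View pics/w4.png

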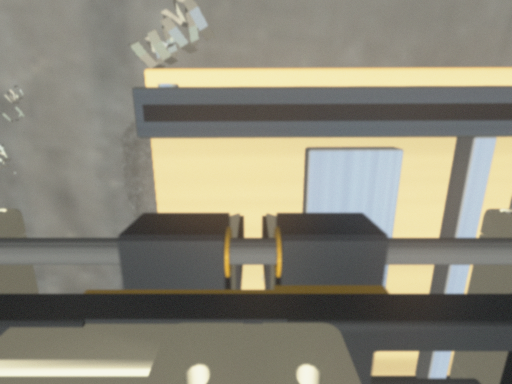

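The plate is flat on the deck at cols 306–403, just clear of the far rail. Pushing it toward the stop.

Call:
step_arm(commands=[[0,0.1,-1,0.1,0,0,0],[0,0.2,-2,0.1,0,0,0],[0,0.3,-3,0.1,0,0,0],[0,0.4,-4,0.1,0,0,0],[0,0.4,-4.3,0.1,0,0,0]])

```text
time: 8.47
tool_pos: [0.5552, 0.0907, 0.0179]
tool_rot: [3.141, -0.001, 0.093]
contact_force: [0.4, 3.5, 2.4]
opening: 0.0003
grip_force: 1.9
```

Call:
step_arm(commands=[[0,0,-0.1,0,0,0,0],[0,0,-0.2,0,0,0,0],[0,0,-0.2,0,0,0,0]])

```text
time: 8.72
tool_pos: [0.555, 0.0906, 0.0178]
tool_rot: [3.141, -0.002, 0.095]
contact_force: [1.3, 1.3, 4.0]
opening: 0.0003
grip_force: 1.6
```

Call:
step_arm(commands=[[0,0,-0.15,0,0,0,0],[0,0,-0.15,0,0,0,0],[0,0,-0.3,0,0,0,0],[0,0,-0.3,0,0,0,0]])

```text
time: 9.05
tool_pos: [0.5547, 0.0883, 0.0177]
tool_rot: [-3.141, -0.001, 0.095]
contact_force: [0.5, 4.2, 6.5]
opening: 0.0005
grip_force: 3.3
```

Call:
step_arm(commands=[[0,0,-0.15,0,0,0,0],[0,0,-0.15,0,0,0,0],[0,0,-0.3,0,0,0,0],[0,0,-0.3,0,0,0,0]])

```text
time: 9.38
tool_pos: [0.5546, 0.0854, 0.0177]
tool_rot: [-3.141, -0.001, 0.096]
contact_force: [0.1, 3.5, 5.6]
opening: 0.0005
grip_force: 3.6
```

```bash
python3 - <<'E'
from h import *
im=save("wrist","w5")
E
```

```text
(no output)
```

View pics/w5.png

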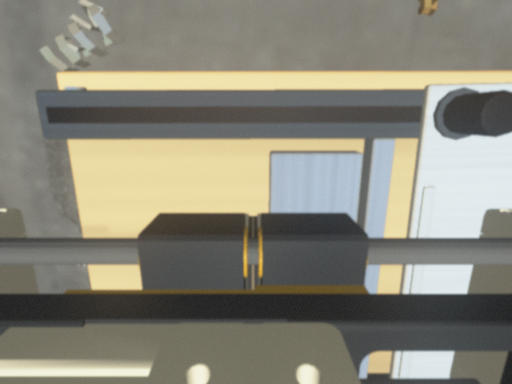

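Call:
step_arm(commands=[[0,0,-0.1,0,0,0,0],[0,0,-0.15,0,0,0,0],[0,0,-0.2,0,0,0,0],[0,0,-0.2,0,0,0,0]])

```text
time: 9.77
tool_pos: [0.5546, 0.0834, 0.0177]
tool_rot: [-3.141, -0.001, 0.095]
contact_force: [-0.1, 4.7, 6.2]
opening: 0.0004
grip_force: 3.7
```

Call:
step_arm(commands=[[0,0,-0.1,0,0,0,0],[0,0,-0.15,0,0,0,0],[0,0,-0.2,0,0,0,0],[0,0,-0.2,0,0,0,0]])

```text
time: 10.1
tool_pos: [0.5545, 0.0817, 0.0177]
tool_rot: [-3.141, -0.001, 0.095]
contact_force: [-0.2, 5.1, 7.1]
opening: 0.0002
grip_force: 4.1
```

```bash
python3 - <<'E'
from h import *
im=read_camera("wrist").astype(int);s=observe();print(s["tool_pos"],s["contact_force"])
for v in(165,200):print([(u,int(im[v,u].sum()//3)) for u in range(255,400,2)])
a=im[130:300,200:420].astype(np.uint8);cv2.imwrite("pics/w6.png",cv2.resize(a,None,fx=3,fy=3)[:,:,::-1])
E
```

```text
[0.55455789 0.08165293 0.01770502] [0.26271045 5.04227775 7.22068032]
[(255, 207), (257, 206), (259, 205), (261, 205), (263, 204), (265, 205), (267, 202), (269, 163), (271, 169), (273, 189), (275, 190), (277, 188), (279, 189), (281, 187), (283, 190), (285, 193), (287, 193), (289, 196), (291, 192), (293, 192), (295, 190), (297, 192), (299, 193), (301, 194), (303, 193), (305, 188), (307, 184), (309, 188), (311, 186), (313, 191), (315, 195), (317, 195), (319, 195), (321, 193), (323, 192), (325, 194), (327, 195), (329, 195), (331, 190), (333, 186), (335, 189), (337, 188), (339, 194), (341, 195), (343, 194), (345, 193), (347, 193), (349, 198), (351, 193), (353, 191), (355, 192), (357, 194), (359, 194), (361, 164), (363, 135), (365, 179), (367, 195), (369, 192), (371, 191), (373, 193), (375, 193), (377, 197), (379, 196), (381, 195), (383, 195), (385, 197), (387, 204), (389, 203), (391, 204), (393, 206), (395, 203), (397, 204), (399, 205)]
[(255, 206), (257, 205), (259, 205), (261, 203), (263, 204), (265, 203), (267, 197), (269, 156), (271, 182), (273, 191), (275, 190), (277, 189), (279, 187), (281, 188), (283, 187), (285, 190), (287, 192), (289, 194), (291, 190), (293, 190), (295, 192), (297, 192), (299, 194), (301, 194), (303, 191), (305, 187), (307, 187), (309, 188), (311, 192), (313, 193), (315, 194), (317, 193), (319, 194), (321, 193), (323, 192), (325, 195), (327, 195), (329, 191), (331, 189), (333, 189), (335, 192), (337, 194), (339, 194), (341, 195), (343, 193), (345, 195), (347, 198), (349, 193), (351, 189), (353, 194), (355, 196), (357, 177), (359, 130), (361, 171), (363, 193), (365, 192), (367, 189), (369, 193), (371, 192), (373, 195), (375, 195), (377, 195), (379, 193), (381, 198), (383, 204), (385, 206), (387, 206), (389, 206), (391, 206), (393, 206), (395, 207), (397, 206), (399, 206)]
```

View pics/w6.png

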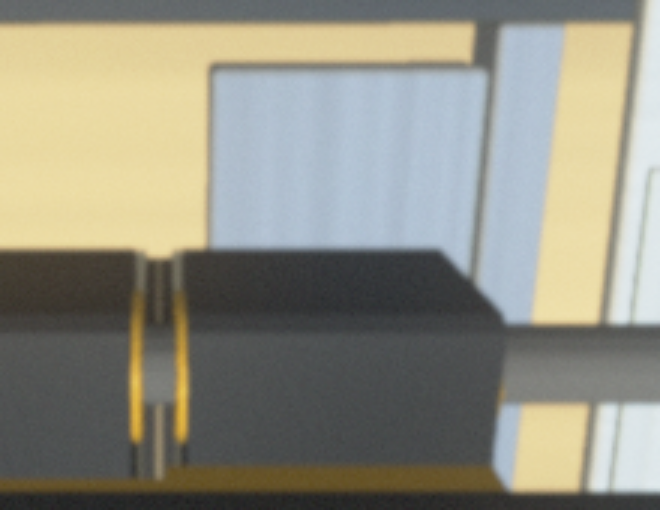

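Call:
step_arm(commands=[[0,0,-0.1,0,0,0,0],[0,0,-0.15,0,0,0,0],[0,0,-0.2,0,0,0,0],[0,0,-0.2,0,0,0,0]])

```text
time: 10.48
tool_pos: [0.5545, 0.0813, 0.0177]
tool_rot: [-3.139, -0.001, 0.095]
contact_force: [1.0, 14.0, 6.6]
opening: 0.0002
grip_force: 6.8
```

Call:
step_arm(commands=[[0,0,-0.1,0,0,0,0],[0,0,-0.15,0,0,0,0],[0,0,-0.15,0,0,0,0]])

```text
time: 10.73
tool_pos: [0.5545, 0.0811, 0.0178]
tool_rot: [-3.137, -0.002, 0.095]
contact_force: [-0.6, 19.3, 6.5]
opening: 0.0002
grip_force: 8.9
```

Flush at the stop, with the force rising to 19 N. Next I'll push it along +x from its near end.

Call:
step_arm(commands=[[0,0,0.6,0,0,0,0],[0,0,0.6,3.5,0,0,0],[0,-3,-1.5,3.5,0,0,0],[0,-6.5,-3.7,3.5,0,0,0],[0,-6.9,-3.8,3.5,0,0,0]])

```text
time: 11.15
tool_pos: [0.4776, 0.0376, 0.0509]
tool_rot: [-3.141, 0.01, 0.095]
contact_force: [-0.6, 0.2, -1.1]
opening: 0.0004
grip_force: 0.0
```

Call:
step_arm(commands=[[0,0,0,-2,0,0,0],[0,0,0,-3.2,0,0,0],[0,0,0,-3.4,0,0,0],[0,0.6,0.05,-3.4,0,0,0],[0,1.2,0.1,-3.4,0,0,0]])

```text
time: 11.57
tool_pos: [0.4976, 0.0402, 0.0183]
tool_rot: [3.141, 0.001, 0.095]
contact_force: [-0.1, -0.1, 0.4]
opening: 0.0004
grip_force: 0.1
```

Call:
step_arm(commands=[[0,0.3,0.03,0,0,0,0],[0,0.5,0.05,0,0,0,0],[0,0.6,0.05,0,0,0,0],[0,0.6,0.05,0,0,0,0]])

```text
time: 11.9
tool_pos: [0.503, 0.0407, 0.0185]
tool_rot: [3.142, 0.001, 0.095]
contact_force: [-3.4, -0.1, 3.6]
opening: 0.0005
grip_force: 1.9
```

Call:
step_arm(commands=[[0,0.2,0.02,0,0,0,0],[0,0.3,0.03,0,0,0,0],[0,0.3,0.03,0,0,0,0]])

```text
time: 12.15
tool_pos: [0.5031, 0.0408, 0.0181]
tool_rot: [-3.141, 0.007, 0.095]
contact_force: [-11.7, -2.9, 9.2]
opening: 0.0002
grip_force: 6.0
```

Call:
step_arm(commands=[[0,0.1,0.01,0,0,0,0],[0,0.2,0.02,0,0,0,0],[0,0.2,0.02,0,0,0,0]])

```text
time: 12.4
tool_pos: [0.5032, 0.0409, 0.018]
tool_rot: [-3.141, 0.011, 0.096]
contact_force: [-16.6, -4.1, 13.3]
opening: 0.0003
grip_force: 8.8
```

Flush against the far rail as well. Next is the top plate of pile B.

Call:
step_arm(commands=[[0,-0.5,0,0,0,0,0],[0.3,-0.5,0,4,0,0,0.1],[0.5,-0.5,1,8,0,0,0.22],[0.7,-1.5,4,11,0,0,0.34],[0.8,-2.5,7,13,0,0,0.46]])

```text
time: 12.82
tool_pos: [0.4855, 0.1112, 0.1516]
tool_rot: [3.138, -0.006, 0.558]
contact_force: [0.6, 0.6, -1.2]
opening: 0.0225
grip_force: 0.0
```

Call:
step_arm(commands=[[0.8,-0.8,3,0,0,0,0.12],[0.8,-1.6,6,0,0,0,0.24],[0.8,-2.4,9,0,0,0,0.36],[0.8,-3.0,11.5,0,0,0,0.48],[0.8,-3.3,12.7,0,0,0,0.6]])

```text
time: 13.23
tool_pos: [0.4501, 0.2412, 0.1488]
tool_rot: [3.14, -0.003, 1.163]
contact_force: [-0.5, -0.1, -0.4]
opening: 0.056
grip_force: 0.0
```

Call:
step_arm(commands=[[0.8,0,0,0,0,0,0.12],[0.8,0,0,0,0,0,0.24],[0.8,0,0,0,0,0,0.36],[0.8,0,0,0,0,0,0.48],[0.8,0,0,0,0,0,0.56]])

```text
time: 13.65
tool_pos: [0.451, 0.2386, 0.1486]
tool_rot: [3.139, -0.001, 1.721]
contact_force: [0.2, -0.2, 0.0]
opening: 0.0733
grip_force: 0.0
```

```bash
python3 - <<'E'
from h import *
s=observe();print(s["time"],s["tool_pos"],s["tool_rot"])
m=camera_model("wrist");im=save("wrist","w7")
for p in plates(im,"wrist",0,m):
    print(p.mean(0),p.min(0),p.max(0),rect(ray("wrist",p[:,0],p[:,1],.024,m)))
E
```

```text
13.65 [0.45102214 0.23857288 0.14860986] [ 3.13926944e+00 -5.72834679e-04  1.72122794e+00]
[247.38515901 167.54770318] [222. 120.] [273. 216.] (array([444.3, 251.3]), array([98.5, 50.9]), -80.4)
```

View pics/w7.png

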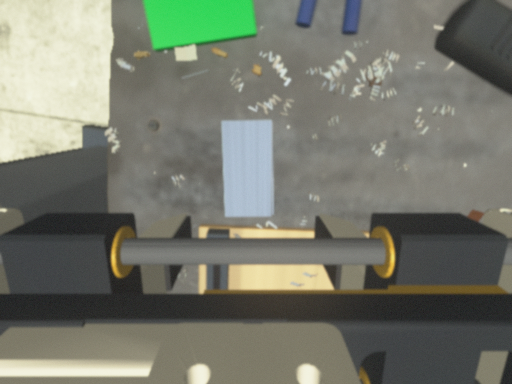

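Plate B's top is clear at (247,168), at world (0.444, 0.251). Descending to 14.5 mm so only the top plate is gripped.

Call:
step_arm(commands=[[0.8,-0.6,1.2,-3,0,0,0.017],[0.8,-0.6,1.2,-7,0,0,0.017],[0.8,-0.6,1.2,-10.5,0,0,0.017],[0.75,-0.6,1.2,-12,0,0,0.017],[0.75,-0.6,1.2,-12,0,0,0.017]])

```text
time: 14.12
tool_pos: [0.4424, 0.2494, 0.025]
tool_rot: [-3.136, 0.001, 1.73]
contact_force: [-0.4, 0.1, -0.0]
opening: 0.0692
grip_force: 0.0
```

Call:
step_arm(commands=[[0.65,0,0,-0.6,0,0,0],[0.65,0,0,-1.2,0,0,0],[0.65,0,0,-1.2,0,0,0],[0.65,0,0,-1.2,0,0,0]])

```text
time: 14.45
tool_pos: [0.445, 0.2503, 0.0171]
tool_rot: [3.14, -0.0, 1.732]
contact_force: [0.3, 0.1, 0.7]
opening: 0.0596
grip_force: 0.0
```

Call:
step_arm(commands=[[0.62,0,0,-0.2,0,0,0],[0.62,0,0,-0.25,0,0,0],[0.3,0,0,-0.25,0,0,0],[0.3,0,0,-0.25,0,0,0],[0.3,0,0,-0.25,0,0,0]])

```text
time: 14.87
tool_pos: [0.4445, 0.2502, 0.014]
tool_rot: [3.141, -0.0, 1.732]
contact_force: [-0.7, -0.3, 2.4]
opening: 0.0495
grip_force: 30.0
```

Call:
step_arm(commands=[[0.3,0,0,0,0,0,0],[0.3,0,0,0,0,0,0],[0.3,0,0,1,0,0,0],[0.3,0,0,3,0,0,0],[0.3,0,0,6,0,0,0]])

```text
time: 15.28
tool_pos: [0.4425, 0.2493, 0.0726]
tool_rot: [-3.136, 0.001, 1.732]
contact_force: [0.2, -0.4, -1.9]
opening: 0.0498
grip_force: 30.0
```

Call:
step_arm(commands=[[0.3,1.5,-1,2,0,0,-0.12],[0.3,3,-2,2,0,0,-0.24],[0.3,4.5,-3,2,0,0,-0.36],[0.3,6,-4.5,2,0,0,-0.48],[0.3,7.5,-6,2,0,0,-0.6]])

```text
time: 15.7
tool_pos: [0.5197, 0.1897, 0.0942]
tool_rot: [-3.141, 0.0, 1.127]
contact_force: [-0.0, 0.4, -2.7]
opening: 0.0495
grip_force: 30.0
```

Call:
step_arm(commands=[[0.3,0.8,-1.5,0,0,0,-0.12],[0.3,1.6,-3,0,0,0,-0.24],[0.3,2.4,-4.5,0,0,0,-0.36],[0.3,3,-6,0,0,0,-0.48],[0.3,3.2,-6,0,0,0,-0.6]])

```text
time: 16.12
tool_pos: [0.5521, 0.1275, 0.0939]
tool_rot: [3.141, 0.001, 0.524]
contact_force: [-0.4, 0.1, -1.8]
opening: 0.0492
grip_force: 30.0
```

Call:
step_arm(commands=[[0.3,0,0,0,0,0,-0.12],[0.3,0,0,0,0,0,-0.24],[0.3,0,0,0,0,0,-0.36],[0.3,0,0,0,0,0,-0.437],[0.3,0,0,0,0,0,-0.437]])

```text
time: 16.53
tool_pos: [0.5511, 0.13, 0.0938]
tool_rot: [3.141, 0.001, 0.092]
contact_force: [0.1, -0.5, -2.8]
opening: 0.0499
grip_force: 30.0
```

```bash
cat >> h.py <<'E'
def fx(p): 
    d=np.array(p[:2])-[.5325,.0185];c,s=np.cos(.095),np.sin(.095);return np.round([c*d[0]+s*d[1],-s*d[0]+c*d[1]],4)*1000
E
python3 - <<'E'
from h import *
s=observe();print(s["time"],s["tool_pos"],s["tool_rot"],fx(s["tool_pos"]))
m=camera_model("wrist");im=save("wrist","w8").astype(int)
b=im[:,:,2]-im[:,:,0]
for u in(220,250,280):print(u,[(v,int(im[v,u].sum()//3),int(b[v,u])) for v in range(110,176,3)])
print([(u,int(im[180,u].sum()//3)) for u in range(190,400,4)])
E
```

```text
16.5333 [0.5510754  0.13004195 0.09384451] [3.14149776e+00 7.45431716e-04 9.21449202e-02] [ 29.1 109.3]
220 [(110, 97, 0), (113, 78, -14), (116, 75, -11), (119, 79, -12), (122, 100, 4), (125, 103, 6), (128, 103, 2), (131, 129, -27), (134, 197, -71), (137, 198, -74), (140, 201, -70), (143, 202, -70), (146, 139, -33), (149, 172, 9), (152, 190, 29), (155, 190, 27), (158, 189, 28), (161, 190, 31), (164, 191, 27), (167, 191, 28), (170, 190, 29), (173, 192, 30)]
250 [(110, 94, -1), (113, 76, -14), (116, 79, -12), (119, 77, -11), (122, 103, 3), (125, 105, 7), (128, 103, 5), (131, 133, -31), (134, 195, -72), (137, 197, -71), (140, 200, -71), (143, 202, -70), (146, 150, -41), (149, 171, 7), (152, 193, 29), (155, 195, 29), (158, 193, 27), (161, 193, 30), (164, 190, 30), (167, 194, 30), (170, 195, 32), (173, 194, 29)]
280 [(110, 92, -2), (113, 78, -10), (116, 76, -12), (119, 81, -11), (122, 105, 4), (125, 102, 6), (128, 104, 6), (131, 145, -41), (134, 197, -70), (137, 198, -71), (140, 198, -70), (143, 201, -68), (146, 159, -50), (149, 166, 6), (152, 196, 30), (155, 196, 28), (158, 196, 29), (161, 196, 31), (164, 196, 28), (167, 196, 31), (170, 195, 31), (173, 196, 30)]
[(190, 205), (194, 206), (198, 205), (202, 205), (206, 201), (210, 192), (214, 190), (218, 187), (222, 193), (226, 194), (230, 190), (234, 193), (238, 195), (242, 191), (246, 186), (250, 193), (254, 198), (258, 195), (262, 193), (266, 199), (270, 194), (274, 191), (278, 197), (282, 196), (286, 199), (290, 196), (294, 198), (298, 186), (302, 206), (306, 209), (310, 207), (314, 206), (318, 207), (322, 126), (326, 193), (330, 191), (334, 193), (338, 193), (342, 196), (346, 193), (350, 191), (354, 197), (358, 195), (362, 194), (366, 191), (370, 196), (374, 195), (378, 195), (382, 179), (386, 188), (390, 192), (394, 198), (398, 200)]
```

Call:
step_arm(commands=[[0.3,-0.3,0,-3,0,0,0],[0.3,-0.3,0,-5.5,0,0,0],[0.3,-0.3,0,-7,0,0,0],[0.3,-0.3,0,-7.6,0,0,0],[0.3,-0.3,0,-7.8,0,0,0]])

```text
time: 17.0
tool_pos: [0.5477, 0.13, 0.0147]
tool_rot: [3.142, 0.002, 0.097]
contact_force: [-0.4, -0.1, -2.2]
opening: 0.0494
grip_force: 30.0
```

Call:
step_arm(commands=[[0.3,0,0,-0.1,0,0,0],[0.64,0,0,-0.1,0,0,0],[0.64,0,0,-0.1,0,0,0],[0.64,0,0,0,0,0,0],[0.64,0,0,0,0,0,0]])

```text
time: 17.42
tool_pos: [0.5492, 0.1302, 0.0169]
tool_rot: [3.142, -0.002, 0.095]
contact_force: [0.4, 1.3, -0.3]
opening: 0.0587
grip_force: 0.0
```

Call:
step_arm(commands=[[0.64,0,0,3.5,0,0,0],[0.3,-0.25,2.5,3.5,0,0,0],[0,-0.5,5.0,3.5,0,0,0],[0,-0.5,5.0,3.5,0,0,0],[0,-0.5,5.0,3.5,0,0,0]])

```text
time: 17.83
tool_pos: [0.5433, 0.1811, 0.0513]
tool_rot: [3.141, -0.001, 0.097]
contact_force: [-0.1, 0.6, 0.3]
opening: 0.0367
grip_force: 0.0
```

Call:
step_arm(commands=[[0,0,0,-1,0,0,0],[0,0,0,-3,0,0,0],[0,0,0,-3.3,0,0,0],[0,0,0,-3.3,0,0,0]])

```text
time: 18.17
tool_pos: [0.5422, 0.179, 0.0159]
tool_rot: [3.141, 0.004, 0.094]
contact_force: [0.3, 0.2, 0.7]
opening: 0.0099
grip_force: 0.0
```

Call:
step_arm(commands=[[0,0.1,-1,0.1,0,0,0],[0,0.2,-2,0.1,0,0,0],[0,0.3,-3,0.1,0,0,0],[0,0.4,-4,0.1,0,0,0],[0,0.43,-4.5,0.1,0,0,0]])

```text
time: 18.58
tool_pos: [0.5483, 0.1334, 0.0194]
tool_rot: [3.142, -0.001, 0.093]
contact_force: [0.2, 2.0, 1.6]
opening: 0.0004
grip_force: 1.4
```

Call:
step_arm(commands=[[0,0,-0.1,0,0,0,0],[0,0,-0.2,0,0,0,0],[0,0,-0.3,0,0,0,0],[0,0,-0.4,0,0,0,0],[0,0,-0.4,0,0,0,0]])

```text
time: 19.0
tool_pos: [0.5481, 0.1316, 0.0192]
tool_rot: [-3.141, -0.001, 0.095]
contact_force: [-0.2, 3.1, 5.2]
opening: 0.0007
grip_force: 3.0
```

Call:
step_arm(commands=[[0,0,-0.1,0,0,0,0],[0,0,-0.15,0,0,0,0],[0,0,-0.2,0,0,0,0],[0,0,-0.2,0,0,0,0]])

```text
time: 19.33
tool_pos: [0.548, 0.13, 0.0192]
tool_rot: [-3.141, -0.001, 0.095]
contact_force: [0.7, 4.9, 5.5]
opening: 0.0004
grip_force: 3.6
```

Call:
step_arm(commands=[[0,0,-0.1,0,0,0,0],[0,0,-0.15,0,0,0,0],[0,0,-0.2,0,0,0,0],[0,0,-0.2,0,0,0,0]])

```text
time: 19.67
tool_pos: [0.5481, 0.1295, 0.0193]
tool_rot: [-3.139, -0.002, 0.095]
contact_force: [0.4, 12.5, 5.9]
opening: 0.0001
grip_force: 5.9
```

Call:
step_arm(commands=[[0,0,-0.1,0,0,0,0],[0,0,-0.15,0,0,0,0],[0,0,-0.2,0,0,0,0],[0,0,-0.2,0,0,0,0]])

```text
time: 20.0
tool_pos: [0.5482, 0.1292, 0.0193]
tool_rot: [-3.137, -0.003, 0.095]
contact_force: [0.8, 20.2, 4.7]
opening: 0.0005
grip_force: 8.4
```

Call:
step_arm(commands=[[0,0,0.6,0,0,0,0],[0,0,0.6,3.5,0,0,0],[0,-3,-1.5,3.5,0,0,0],[0,-6.4,-3.7,3.5,0,0,0],[0,-6.7,-3.7,3.5,0,0,0]])

```text
time: 20.42
tool_pos: [0.4722, 0.086, 0.0521]
tool_rot: [3.141, 0.012, 0.095]
contact_force: [-0.9, 1.3, -0.5]
opening: 0.0003
grip_force: 0.0
```

Call:
step_arm(commands=[[0,0,0,-2,0,0,0],[0,0,0,-3.2,0,0,0],[0,0,0,-3.5,0,0,0],[0,0.6,0.05,-3.5,0,0,0],[0,1.2,0.1,-3.5,0,0,0]])

```text
time: 20.83
tool_pos: [0.493, 0.0892, 0.0188]
tool_rot: [3.141, 0.001, 0.095]
contact_force: [0.1, 0.6, 0.2]
opening: 0.0007
grip_force: 0.1
```

Call:
step_arm(commands=[[0,0.3,0.03,0,0,0,0],[0,0.5,0.05,0,0,0,0],[0,0.6,0.05,0,0,0,0],[0,0.6,0.05,0,0,0,0]])

```text
time: 21.17
tool_pos: [0.4982, 0.0897, 0.0189]
tool_rot: [3.142, 0.001, 0.095]
contact_force: [-3.6, -0.4, 2.9]
opening: 0.0002
grip_force: 2.0
```

Call:
step_arm(commands=[[0,0.2,0.02,0,0,0,0],[0,0.3,0.03,0,0,0,0],[0,0.3,0.03,0,0,0,0]])

```text
time: 21.42
tool_pos: [0.4983, 0.0898, 0.0186]
tool_rot: [-3.142, 0.007, 0.095]
contact_force: [-11.5, -1.9, 9.3]
opening: 0.0006
grip_force: 5.9
```

Call:
step_arm(commands=[[0,0.1,0.01,0,0,0,0],[0,0.2,0.02,0,0,0,0],[0,0.2,0.02,0,0,0,0]])

```text
time: 21.67
tool_pos: [0.4984, 0.0898, 0.0184]
tool_rot: [-3.141, 0.011, 0.095]
contact_force: [-16.7, -2.6, 12.9]
opening: -0.0003
grip_force: 8.6
```

Call:
step_arm(commands=[[0,-0.5,0,0,0,0,0],[0.3,-0.5,0,4,0,0,0.1],[0.5,-0.5,1,8,0,0,0.22],[0.7,-1.5,3,11,0,0,0.34],[0.8,-2.5,5,13,0,0,0.46]])

```text
time: 22.08
tool_pos: [0.4808, 0.1405, 0.1525]
tool_rot: [3.139, -0.007, 0.559]
contact_force: [0.9, 0.8, -0.6]
opening: 0.0222
grip_force: 0.0
```

Call:
step_arm(commands=[[0.8,-0.8,3,0,0,0,0.12],[0.8,-1.6,6,0,0,0,0.24],[0.8,-2.3,9,0,0,0,0.36],[0.8,-2.7,10,0,0,0,0.48],[0.8,-2.7,10,0,0,0,0.6]])

```text
time: 22.5
tool_pos: [0.4514, 0.2429, 0.1493]
tool_rot: [3.14, -0.002, 1.164]
contact_force: [-0.7, 0.0, 0.2]
opening: 0.0559
grip_force: 0.0
```

Call:
step_arm(commands=[[0.8,0,0,0,0,0,0.12],[0.8,0,0,0,0,0,0.24],[0.8,0,0,0,0,0,0.36],[0.8,0,0,0,0,0,0.48],[0.8,0,0,0,0,0,0.57]])

```text
time: 22.92
tool_pos: [0.4524, 0.2405, 0.1491]
tool_rot: [3.139, -0.0, 1.731]
contact_force: [0.2, 0.3, 0.6]
opening: 0.0735
grip_force: 0.0
```

```bash
python3 - <<'E'
from h import *
s=observe();print(s["time"],s["tool_pos"],s["tool_rot"])
m=camera_model("wrist");im=save("wrist","w9")
for p in plates(im,"wrist",0,m):
    print(p.mean(0),p.min(0),p.max(0),rect(ray("wrist",p[:,0],p[:,1],.012,m)))
E
```

```text
22.9167 [0.45240629 0.24045115 0.14914221] [ 3.13915197e+00 -4.58794390e-04  1.73103225e+00]
[248.13754647 169.51672862] [223. 124.] [271. 216.] (array([446.3, 248.9]), array([98.7, 48.8]), -79.8)
```

Call:
step_arm(commands=[[0.8,-0.6,0.8,-3,0,0,0.018],[0.8,-0.6,0.8,-7,0,0,0.018],[0.8,-0.6,0.8,-10.5,0,0,0.018],[0.75,-0.6,0.8,-12.5,0,0,0.018],[0.7,-0.6,0.8,-13.2,0,0,0.018]])

```text
time: 23.38
tool_pos: [0.4442, 0.2476, 0.0139]
tool_rot: [-3.138, 0.001, 1.741]
contact_force: [-0.9, -0.1, 0.6]
opening: 0.0667
grip_force: 0.0
```

Call:
step_arm(commands=[[0.65,0,0,-0.6,0,0,0],[0.62,0,0,-1.1,0,0,0],[0.62,0,0,-1.2,0,0,0],[0.62,0,0,-1.2,0,0,0]])

```text
time: 23.72
tool_pos: [0.4465, 0.2484, 0.0056]
tool_rot: [3.14, -0.0, 1.742]
contact_force: [0.3, -0.3, 0.3]
opening: 0.057
grip_force: 0.0
```

Call:
step_arm(commands=[[0.62,0,0,-0.2,0,0,0],[0.3,0,0,-0.2,0,0,0],[0.3,0,0,-0.2,0,0,0],[0.3,0,0,-0.2,0,0,0],[0.3,0,0,-0.2,0,0,0]])

```text
time: 24.13
tool_pos: [0.4461, 0.2483, 0.0033]
tool_rot: [3.14, -0.0, 1.743]
contact_force: [-0.7, -0.6, 4.5]
opening: 0.0499
grip_force: 30.0
```

Call:
step_arm(commands=[[0.3,0,0,0,0,0,0],[0.3,0,0,0,0,0,0],[0.3,0,0,1,0,0,0],[0.3,0,0,3,0,0,0],[0.3,0,0,6,0,0,0]])

```text
time: 24.55
tool_pos: [0.4435, 0.2473, 0.0615]
tool_rot: [-3.135, 0.001, 1.743]
contact_force: [0.3, -0.3, -2.8]
opening: 0.0495
grip_force: 30.0
```

Call:
step_arm(commands=[[0.3,1.5,-1,3,0,0,-0.12],[0.3,3,-2,3,0,0,-0.24],[0.3,4.5,-3,3,0,0,-0.36],[0.3,6,-4,3,0,0,-0.48],[0.3,7.5,-5,3,0,0,-0.6]])

```text
time: 24.97
tool_pos: [0.5207, 0.1975, 0.0931]
tool_rot: [-3.141, 0.001, 1.137]
contact_force: [-0.2, 0.7, -2.5]
opening: 0.0496
grip_force: 30.0
```

Call:
step_arm(commands=[[0.3,0.8,-1,0,0,0,-0.12],[0.3,1.6,-2,0,0,0,-0.24],[0.3,2.4,-2.4,0,0,0,-0.36],[0.3,2.7,-2.4,0,0,0,-0.48],[0.3,2.7,-2.4,0,0,0,-0.6]])

```text
time: 25.38
tool_pos: [0.5479, 0.1735, 0.0927]
tool_rot: [-3.141, 0.001, 0.536]
contact_force: [0.0, 0.1, -2.3]
opening: 0.0497
grip_force: 30.0
```

Call:
step_arm(commands=[[0.3,0,0,0,0,0,-0.12],[0.3,0,0,0,0,0,-0.24],[0.3,0,0,0,0,0,-0.36],[0.3,0,0,0,0,0,-0.448],[0.3,0,0,0,0,0,-0.448]])

```text
time: 25.8
tool_pos: [0.5471, 0.174, 0.0927]
tool_rot: [3.141, 0.001, 0.092]
contact_force: [0.1, -0.3, -2.9]
opening: 0.0495
grip_force: 30.0
```

```bash
python3 - <<'E'
from h import *
s=observe();print(s["time"],s["tool_pos"],s["tool_rot"],fx(s["tool_pos"]))
m=camera_model("wrist");im=save("wrist","w10").astype(int)
b=im[:,:,2]-im[:,:,0]
for u in(220,285):print(u,[(v,int(im[v,u].sum()//3),int(b[v,u])) for v in range(120,164,3)])
print([(u,int(im[180,u].sum()//3),int(b[180,u])) for u in range(190,400,4)])
E
```

```text
25.8 [0.54705061 0.17402273 0.09266947] [3.14141163e+00 1.49634998e-03 9.18118170e-02] [ 29.2 153.4]
220 [(120, 133, -11), (123, 122, -11), (126, 124, -11), (129, 124, -8), (132, 126, -9), (135, 122, -9), (138, 121, -10), (141, 123, -7), (144, 130, -7), (147, 113, -3), (150, 171, 9), (153, 197, 31), (156, 198, 31), (159, 197, 33), (162, 198, 31)]
285 [(120, 86, -9), (123, 111, 6), (126, 111, 5), (129, 113, 4), (132, 173, -58), (135, 205, -68), (138, 206, -69), (141, 207, -66), (144, 209, -68), (147, 155, -44), (150, 179, 10), (153, 202, 27), (156, 203, 30), (159, 203, 28), (162, 202, 29)]
[(190, 132, -8), (194, 127, -7), (198, 130, -8), (202, 134, -4), (206, 150, -2), (210, 200, 31), (214, 194, 33), (218, 193, 31), (222, 201, 32), (226, 201, 32), (230, 199, 31), (234, 199, 30), (238, 201, 32), (242, 196, 34), (246, 196, 33), (250, 199, 31), (254, 204, 31), (258, 201, 32), (262, 203, 29), (266, 203, 31), (270, 197, 33), (274, 200, 31), (278, 204, 30), (282, 201, 29), (286, 207, 27), (290, 200, 32), (294, 207, 27), (298, 202, -24), (302, 213, -63), (306, 212, -64), (310, 212, -64), (314, 139, -27), (318, 199, 26), (322, 197, 31), (326, 200, 31), (330, 203, 30), (334, 200, 30), (338, 201, 30), (342, 195, 31), (346, 204, 30), (350, 203, 29), (354, 203, 31), (358, 198, 31), (362, 202, 32), (366, 202, 31), (370, 203, 32), (374, 201, 33), (378, 189, 16), (382, 197, 34), (386, 198, 34), (390, 203, 31), (394, 201, 31), (398, 203, 32)]
```

Call:
step_arm(commands=[[0.3,-0.3,0,-3,0,0,0],[0.3,-0.3,0,-5.5,0,0,0],[0.3,-0.3,0,-7,0,0,0],[0.3,-0.3,0,-7.5,0,0,0],[0.3,-0.3,0,-7.6,0,0,0]])

```text
time: 26.27
tool_pos: [0.5437, 0.174, 0.0161]
tool_rot: [3.141, 0.003, 0.097]
contact_force: [0.8, -0.2, -2.1]
opening: 0.0499
grip_force: 30.0
```

Call:
step_arm(commands=[[0.3,0,0,-0.1,0,0,0],[0.64,0,0,-0.1,0,0,0],[0.64,0,0,-0.1,0,0,0],[0.64,0,0,0,0,0,0],[0.64,0,0,0,0,0,0]])

```text
time: 26.68
tool_pos: [0.5453, 0.1742, 0.0177]
tool_rot: [-3.142, -0.002, 0.095]
contact_force: [-0.1, 0.6, -0.3]
opening: 0.0584
grip_force: 0.0
```

Call:
step_arm(commands=[[0.64,0,0,3.5,0,0,0],[0.3,-0.25,2.5,3.5,0,0,0],[0,-0.5,5.0,3.5,0,0,0],[0,-0.5,5.0,3.5,0,0,0],[0,-0.5,5.0,3.5,0,0,0]])

```text
time: 27.1
tool_pos: [0.5396, 0.225, 0.0521]
tool_rot: [3.142, -0.001, 0.097]
contact_force: [0.1, -0.3, 1.1]
opening: 0.0369
grip_force: 0.0
```

Call:
step_arm(commands=[[0,0,0,-1,0,0,0],[0,0,0,-3,0,0,0],[0,0,0,-3.3,0,0,0],[0,0,0,-3.3,0,0,0]])

```text
time: 27.43
tool_pos: [0.5384, 0.2228, 0.0168]
tool_rot: [3.141, 0.004, 0.094]
contact_force: [0.5, 1.2, -0.7]
opening: 0.0102
grip_force: 0.0
```

Call:
step_arm(commands=[[0,0.1,-1,0.1,0,0,0],[0,0.2,-2,0.1,0,0,0],[0,0.3,-3,0.1,0,0,0],[0,0.35,-3.7,0.1,0,0,0],[0,0.35,-3.7,0.1,0,0,0]])

```text
time: 27.85
tool_pos: [0.5438, 0.1851, 0.0204]
tool_rot: [3.141, -0.001, 0.093]
contact_force: [0.1, 0.4, 0.4]
opening: 0.0001
grip_force: 0.0
```

Call:
step_arm(commands=[[0,0,0,-0.3,0,0,0],[0,0.02,-0.2,-0.3,0,0,0],[0,0.05,-0.4,-0.3,0,0,0],[0,0.05,-0.6,-0.3,0,0,0],[0,0.05,-0.6,-0.3,0,0,0]])

```text
time: 28.27
tool_pos: [0.5446, 0.1821, 0.0178]
tool_rot: [-3.14, -0.003, 0.095]
contact_force: [-0.7, 2.7, 6.8]
opening: 0.0005
grip_force: 3.4
```

Call:
step_arm(commands=[[0,0,-0.1,0,0,0,0],[0,0,-0.2,0,0,0,0],[0,0,-0.3,0,0,0,0],[0,0,-0.3,0,0,0,0]])

```text
time: 28.6
tool_pos: [0.5446, 0.1808, 0.0179]
tool_rot: [-3.138, -0.004, 0.095]
contact_force: [-0.2, 11.4, 5.9]
opening: 0.0005
grip_force: 5.8
```

Call:
step_arm(commands=[[0,0,-0.1,0,0,0,0],[0,0,-0.15,0,0,0,0],[0,0,-0.2,0,0,0,0],[0,0,-0.2,0,0,0,0]])

```text
time: 28.93
tool_pos: [0.5446, 0.1805, 0.0179]
tool_rot: [-3.136, -0.004, 0.095]
contact_force: [-0.9, 18.8, 4.6]
opening: 0.0003
grip_force: 8.2
```

Call:
step_arm(commands=[[0,0,0.6,0,0,0,0],[0,0,0.6,3.5,0,0,0],[0,-3,-1.5,3.5,0,0,0],[0,-6.4,-3.7,3.5,0,0,0],[0,-6.8,-3.8,3.5,0,0,0]])

```text
time: 29.35
tool_pos: [0.4676, 0.1358, 0.0504]
tool_rot: [3.14, 0.011, 0.095]
contact_force: [-0.8, 0.6, -0.7]
opening: 0.0003
grip_force: 0.0
```

Call:
step_arm(commands=[[0,0,0,-2,0,0,0],[0,0,0,-3.2,0,0,0],[0,0,0,-3.3,0,0,0],[0,0.6,0.05,-3.3,0,0,0],[0,1.2,0.1,-3.3,0,0,0]])

```text
time: 29.77
tool_pos: [0.4883, 0.1393, 0.0191]
tool_rot: [3.141, 0.0, 0.095]
contact_force: [0.3, -1.0, 0.2]
opening: 0.0003
grip_force: 0.0
```

Call:
step_arm(commands=[[0,0.3,0.03,0,0,0,0],[0,0.5,0.05,0,0,0,0],[0,0.6,0.05,0,0,0,0],[0,0.6,0.05,0,0,0,0]])

```text
time: 30.1
tool_pos: [0.4933, 0.1397, 0.0189]
tool_rot: [3.142, 0.001, 0.095]
contact_force: [-3.5, 0.0, 1.3]
opening: 0.0004
grip_force: 1.8
```

Call:
step_arm(commands=[[0,0.1,0.01,0,0,0,0],[0,0.2,0.02,0,0,0,0],[0,0.2,0.02,0,0,0,0]])

```text
time: 30.35
tool_pos: [0.4934, 0.1397, 0.0186]
tool_rot: [3.141, 0.005, 0.095]
contact_force: [-8.1, -1.0, 6.2]
opening: 0.0003
grip_force: 4.4
```

Call:
step_arm(commands=[[0,0.2,0.02,0,0,0,0],[0,0.2,0.02,0,0,0,0],[0,-0.6,0,0,0,0,0],[0,-0.6,0,4,0,0,0],[0,-0.6,-1,8,0,0,0]])

```text
time: 30.77
tool_pos: [0.4883, 0.1305, 0.098]
tool_rot: [-3.141, 0.004, 0.096]
contact_force: [1.7, -0.4, 0.6]
opening: 0.0007
grip_force: 0.0
```

Call:
step_arm(commands=[[0,-0.6,-2,4,0,0,0],[0,-1.2,-4,8,0,0,0],[0,-1.5,-6,12,0,0,0],[0,-1.5,-8,16,0,0,0],[0,-1.5,-8,18,0,0,0]])

```text
time: 31.18
tool_pos: [0.4752, 0.0478, 0.282]
tool_rot: [3.14, -0.005, 0.093]
contact_force: [1.9, 0.1, 0.0]
opening: 0.0003
grip_force: 0.0
```

```bash
python3 - <<'E'
from h import *
s=observe();print(s["time"],s["tool_pos"],s["tool_rot"],fx(s["tool_pos"]))
m=camera_model("wrist");im=save("wrist","w11")
k=np.load if 0 else None
np.save("m11.npy",m,allow_pickle=True)
E
```

```text
31.1833 [0.47516132 0.04776927 0.28198048] [ 3.13983982 -0.00458318  0.09340304] [-54.3  34.6]
```

View pics/w11.png

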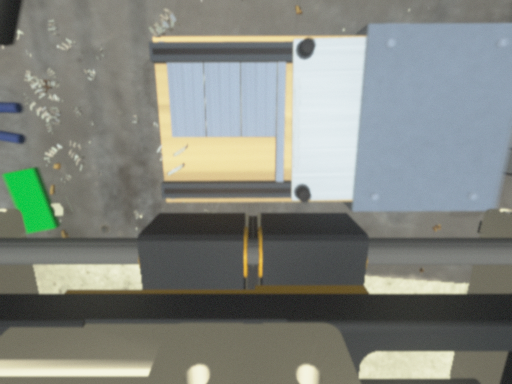

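All three plates lie in a tight row against the far rail and the stop bar. The posts show at about (307,47) and (303,193). I'll measure them.

```bash
cat >> h.py <<'E'
def posts(n="wrist",im=None,m=None,boxes=((295,35,330,65),(290,180,325,206)),th=65):
    out=[]
    for (a,b,c,d) in boxes:
        g=im[b:d,a:c].max(2);k=(g<th).astype(np.uint8)
        nl,l,st,ce=cv2.connectedComponentsWithStats(k)
        i=1+np.argmax(st[1:,4]);p=ce[i]+[a,b];q=ray(n,p[0],p[1],.049,m)[0]
        out.append((p.round(1),st[i,2:5],q.round(4),fx(q)))
    return out
E
python3 - <<'E'
from h import *
m=camera_model("wrist");im=cv2.imread("pics/w11.png")[:,:,::-1]
for o in posts(im=im,m=m):print(o)
u=[186,222,258]
print(im[40:56:2,298:318:2].max(2))
E
```

```text
Traceback (most recent call last):
  File "h.py", line 41, in posts
    i=1+np.argmax(st[1:,4]);p=ce[i]+[a,b];q=ray(n,p[0],p[1],.049,m)[0]
        ~~~~~~~~~^^^^^^^^^^
ValueError: attempt to get argmax of an empty sequence
```

```bash
python3 - <<'E'
from h import *
m=camera_model("wrist");im=cv2.imread("pics/w11.png")[:,:,::-1]
print(im[38:58:2,298:318:2].max(2)); print(im[184:202:2,294:314:2].max(2))
for t in(75,90):
  try:
    for o in posts(im=im,m=m,th=t):print(t,o)
  except Exception as e:print(t,e)
print("corner rails bottom far/near z12 at u=230: see")
print([ (v,int(im[v,265].max())) for v in range(34,70,2)]+[(v,int(im[v,265].max())) for v in range(176,206,2)])
E
```

```text
[[224 225 222 201 156 136 154 185 215 223]
 [230 210 168 108  82  85  85 114 188 229]
 [214 145  91  81  82  84  85  92 161 226]
 [152  92  79  85  87  88  87  85 136 219]
 [112  75  81  87  89  88  87  89 137 224]
 [ 98  71  79  85  91  91  88  93 169 232]
 [100  73  73  81  89  90  87 110 207 233]
 [109  75  68  74  81  84  89 139 220 234]
 [131  97  75  73  75  84 115 184 230 233]
 [187 128 104  98 100 117 169 227 235 235]]
[[230 225 203 180 164 183 213 230 232 232]
 [222 189 134 103  94 107 141 207 230 233]
 [203 134  89  75  70  72  92 150 221 232]
 [173 101  73  70  72  77  74 112 209 231]
 [169  93  69  76  83  82  80  92 184 231]
 [188 104  72  83  88  84  81  86 152 229]
 [216 145  86  83  85  84  80  84 151 224]
 [226 208 148  93  85  80  79 101 173 223]
 [207 206 192 135  87  83  90 139 190 207]]
75 (array([302.1,  51.3]), array([ 6,  8, 22], dtype=int32), array([ 0.6325, -0.0023]), array([ 97.6, -30.2]))
75 (array([300.5, 190.3]), array([10,  8, 28], dtype=int32), array([ 0.449 , -0.0245]), array([-87.2, -34.8]))
90 (array([305.4,  47.6]), array([ 14,  16, 163], dtype=int32), array([ 0.6373, -0.006 ]), array([102. , -34.3]))
90 (array([302.5, 193.2]), array([ 12,  14, 127], dtype=int32), array([ 0.4449, -0.028 ]), array([-91.6, -38. ]))
corner rails bottom far/near z12 at u=230: see
[(34, 140), (36, 216), (38, 238), (40, 229), (42, 145), (44, 115), (46, 108), (48, 90), (50, 81), (52, 83), (54, 95), (56, 112), (58, 111), (60, 107), (62, 163), (64, 203), (66, 206), (68, 208), (176, 220), (178, 215), (180, 167), (182, 97), (184, 110), (186, 111), (188, 97), (190, 87), (192, 92), (194, 106), (196, 117), (198, 192), (200, 216), (202, 159), (204, 125)]
```

The posts give shutter travel of about 19 mm, with the far one about 4 mm ahead. I'll go behind the near post.

Call:
step_arm(commands=[[0,-1,-3,-4,0,0,0],[0,-2,-6,-8,0,0,0],[0,-3,-9,-12,0,0,0],[0,-3.1,-10.4,-15,0,0,0],[0,-3.1,-10.4,-17,0,0,0]])

```text
time: 31.65
tool_pos: [0.4439, -0.0563, 0.108]
tool_rot: [3.139, -0.004, 0.094]
contact_force: [0.5, 0.4, 0.6]
opening: 0.0003
grip_force: 0.0
```

Call:
step_arm(commands=[[0,0,0,-3,0,0,0],[0,0,0,-5,0,0,0],[0,0,0,-5.5,0,0,0],[0,0,0,-5.5,0,0,0]])

```text
time: 31.98
tool_pos: [0.4433, -0.0541, 0.0528]
tool_rot: [-3.141, 0.002, 0.095]
contact_force: [0.3, 0.2, 0.7]
opening: 0.0003
grip_force: 0.0
```

```bash
python3 - <<'E'
from h import *
s=observe();print(s["time"],s["tool_pos"],s["tool_rot"],fx(s["tool_pos"]),s["contact_force"])
save("wrist","w12")
E
```

```text
31.9833 [ 0.44327453 -0.05406104  0.05277894] [-3.14098957e+00  1.70818587e-03  9.47876312e-02] [-95.7 -63.8] [0.25895228 0.19954919 0.68022485]
```

View pics/w12.png

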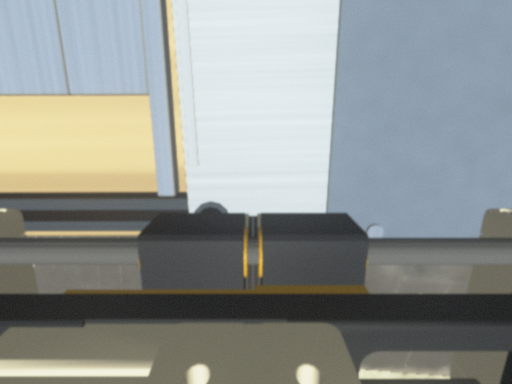

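The near post is at (210,208), just ahead of the fingers. Lowering and pushing.

Call:
step_arm(commands=[[0,0,0,-0.9,0,0,0],[0,0,0.4,-0.9,0,0,0],[0,-0.1,0.8,-0.9,0,0,0],[0,-0.1,1.2,-0.9,0,0,0]])

```text
time: 32.37
tool_pos: [0.4441, -0.0434, 0.0458]
tool_rot: [3.138, -0.003, 0.096]
contact_force: [-0.3, -9.5, -0.8]
opening: 0.0001
grip_force: 4.8
```

Call:
step_arm(commands=[[0,0,0.3,0,0,0,0],[0,-0.05,0.6,0,0,0,0],[0,-0.1,0.9,0,0,0,0],[0,-0.1,0.9,0,0,0,0]])

```text
time: 32.7
tool_pos: [0.443, -0.0339, 0.0458]
tool_rot: [3.139, -0.003, 0.096]
contact_force: [1.0, -8.7, -1.9]
opening: 0.0005
grip_force: 3.7
```

Call:
step_arm(commands=[[0,0.1,-1,0,0,0,0],[0,0.2,-2,3.5,0,0,0],[0,4,-1.8,3.5,0,0,0],[0,8,-1.2,3.5,0,0,0],[0,12,-0.8,3.5,0,0,0]])

```text
time: 33.12
tool_pos: [0.5638, -0.0414, 0.0819]
tool_rot: [3.141, -0.003, 0.094]
contact_force: [0.5, -1.0, -0.2]
opening: 0.0002
grip_force: 0.0
```

Call:
step_arm(commands=[[0,4,0.3,0,0,0,0],[0,7,0.6,0,0,0,0],[0,7,0.6,-1.5,0,0,0],[0,7,0.6,-3.4,0,0,0],[0,7,0.6,-3.4,0,0,0]])

```text
time: 33.53
tool_pos: [0.6299, -0.0348, 0.0425]
tool_rot: [-3.14, 0.006, 0.095]
contact_force: [-0.6, 0.5, -1.0]
opening: 0.0003
grip_force: 0.0
```

Call:
step_arm(commands=[[0,0,0.6,0.1,0,0,0],[0,0,1.0,0.1,0,0,0],[0,0,1.3,0.1,0,0,0],[0,0,1.3,0.1,0,0,0]])

```text
time: 33.87
tool_pos: [0.6312, -0.0233, 0.0478]
tool_rot: [3.139, 0.001, 0.095]
contact_force: [-1.2, -6.7, -4.4]
opening: 0.0007
grip_force: 3.4
```

Call:
step_arm(commands=[[0,0,0.5,0,0,0,0],[0,-0.05,1.0,0,0,0,0],[0,-0.1,1.5,0,0,0,0],[0,-0.1,1.5,0,0,0,0]])

```text
time: 34.2
tool_pos: [0.6304, -0.0083, 0.0479]
tool_rot: [3.139, 0.0, 0.095]
contact_force: [-1.0, -8.1, -4.5]
opening: 0.0004
grip_force: 3.7
```

Call:
step_arm(commands=[[0,0,0.3,-0.1,0,0,0],[0,0,0.6,-0.1,0,0,0],[0,0,0.6,-0.1,0,0,0],[0,0.1,-0.6,-0.1,0,0,0],[0,0.1,-0.6,3,0,0,0]])

```text
time: 34.62
tool_pos: [0.6288, -0.0143, 0.0731]
tool_rot: [-3.14, 0.008, 0.094]
contact_force: [-0.7, -0.5, -0.1]
opening: 0.0002
grip_force: 0.0
```

Call:
step_arm(commands=[[0,-4,-1.5,0.5,0,0,0],[0,-8,-2,0.5,0,0,0],[0,-12,-2.5,0.5,0,0,0],[0,-16,-3,0.5,0,0,0],[0,-18.5,-3.3,0,0,0,0]])

```text
time: 35.03
tool_pos: [0.444, -0.0464, 0.0786]
tool_rot: [3.141, -0.002, 0.094]
contact_force: [0.5, 0.0, -0.4]
opening: 0.0002
grip_force: 0.0
```

Call:
step_arm(commands=[[0,0,-0.2,-1,0,0,0],[0,0,-0.2,-3,0,0,0],[0,0,-0.2,-3.3,0,0,0],[0,0,-0.2,-3.3,0,0,0]])

```text
time: 35.37
tool_pos: [0.4468, -0.0483, 0.0441]
tool_rot: [-3.141, -0.0, 0.094]
contact_force: [0.4, -0.8, -0.7]
opening: 0.0004
grip_force: 0.0
```

Call:
step_arm(commands=[[0,-0.2,0.7,0,0,0,0],[0,-0.3,1.3,0,0,0,0],[0,-0.4,1.8,0,0,0,0],[0,-0.45,2.3,0,0,0,0],[0,-0.5,2.8,0,0,0,0]])

```text
time: 35.78
tool_pos: [0.4423, -0.0208, 0.0447]
tool_rot: [3.139, -0.001, 0.097]
contact_force: [-2.0, -10.5, 0.9]
opening: 0.0002
grip_force: 5.0
```

Call:
step_arm(commands=[[0,-0.05,0.5,0,0,0,0],[0,-0.1,1.0,0,0,0,0],[0,-0.1,1.3,0,0,0,0],[0,-0.1,1.3,0,0,0,0]])

```text
time: 36.12
tool_pos: [0.4407, -0.0072, 0.0446]
tool_rot: [3.14, -0.0, 0.097]
contact_force: [-2.4, -8.2, 2.5]
opening: 0.0008
grip_force: 3.8
```

```bash
python3 - <<'E'
from h import *
s=observe();print(s["time"],s["tool_pos"],fx(s["tool_pos"]),s["contact_force"])
m=camera_model("top");im=save("top","t2")
# leading edge of shutter seen by scene/top: print brightness along rows across fixture
for x in(-60,70):
    y=np.arange(-40,40,2.)
    c,s_=np.cos(.095),np.sin(.095)
    P=np.c_[.5325+(c*x-s_*y)/1000,.0185+(s_*x+c*y)/1000,np.full(len(y),.036)]
    q=proj("top",P,m)
    print(x,[(int(a),*map(int,cv2.getRectSubPix(im,(1,1),(float(u),float(v)))[0,0])) for a,(u,v) in zip(y,q)])
E
```

```text
36.1167 [ 0.44068736 -0.0072084   0.04456963] [-93.8 -16.9] [-2.39463851 -8.2202938   2.51282653]
-60 [(-40, 180, 167, 143), (-38, 178, 166, 142), (-36, 178, 165, 142), (-34, 178, 165, 142), (-32, 177, 164, 141), (-30, 177, 163, 140), (-28, 176, 164, 141), (-26, 175, 164, 141), (-24, 175, 163, 140), (-22, 174, 161, 139), (-20, 173, 159, 139), (-18, 173, 158, 138), (-16, 172, 158, 136), (-14, 170, 158, 135), (-12, 169, 157, 134), (-10, 168, 156, 133), (-8, 167, 157, 133), (-6, 166, 155, 133), (-4, 166, 152, 133), (-2, 165, 151, 132), (0, 163, 150, 131), (2, 164, 151, 130), (4, 165, 150, 129), (6, 159, 146, 125), (8, 155, 144, 123), (10, 157, 145, 123), (12, 157, 145, 123), (14, 153, 143, 120), (16, 151, 141, 118), (18, 150, 140, 118), (20, 150, 139, 118), (22, 151, 140, 120), (24, 150, 139, 119), (26, 148, 136, 117), (28, 144, 132, 113), (30, 140, 129, 108), (32, 128, 118, 100), (34, 116, 107, 92), (36, 98, 91, 79), (38, 82, 75, 67)]
70 [(-40, 174, 181, 183), (-38, 174, 182, 184), (-36, 174, 181, 184), (-34, 172, 181, 183), (-32, 173, 181, 184), (-30, 174, 180, 184), (-28, 174, 180, 185), (-26, 174, 181, 186), (-24, 175, 183, 187), (-22, 175, 184, 187), (-20, 173, 181, 184), (-18, 172, 180, 183), (-16, 173, 180, 183), (-14, 175, 182, 184), (-12, 175, 184, 186), (-10, 176, 185, 187), (-8, 176, 184, 186), (-6, 176, 183, 186), (-4, 174, 182, 187), (-2, 174, 182, 187), (0, 174, 181, 187), (2, 173, 180, 186), (4, 172, 179, 184), (6, 163, 169, 174), (8, 154, 159, 163), (10, 148, 153, 158), (12, 142, 148, 154), (14, 137, 146, 153), (16, 134, 143, 152), (18, 133, 141, 151), (20, 131, 140, 151), (22, 131, 139, 152), (24, 132, 140, 153), (26, 134, 141, 153), (28, 134, 140, 152), (30, 132, 139, 150), (32, 131, 138, 150), (34, 130, 138, 151), (36, 132, 140, 152), (38, 134, 143, 154)]
```

Call:
step_arm(commands=[[0,0.1,-1,0,0,0,0],[0,0.2,-2,3.5,0,0,0],[0,4,-1.8,3.5,0,0,0],[0,8,-1.4,3.5,0,0,0],[0,12,-1.0,3.5,0,0,0]])

```text
time: 36.58
tool_pos: [0.5629, -0.0172, 0.0809]
tool_rot: [3.141, -0.003, 0.094]
contact_force: [0.8, -0.7, -0.7]
opening: 0.0006
grip_force: 0.0
```

Call:
step_arm(commands=[[0,4,0.4,0,0,0,0],[0,7.2,0.7,0,0,0,0],[0,7.2,0.7,-1.5,0,0,0],[0,7.2,0.7,-3.4,0,0,0],[0,7.2,0.7,-3.4,0,0,0]])

```text
time: 37.0
tool_pos: [0.6309, -0.0096, 0.0415]
tool_rot: [-3.14, 0.006, 0.096]
contact_force: [-0.9, -0.5, -0.6]
opening: 0.0001
grip_force: 0.0
```

Call:
step_arm(commands=[[0,-0.05,0.7,0.2,0,0,0],[0,-0.1,1.3,0.2,0,0,0],[0,-0.15,1.8,0.2,0,0,0],[0,-0.2,2.3,0.2,0,0,0],[0,-0.2,2.6,0.2,0,0,0]])

```text
time: 37.42
tool_pos: [0.6307, 0.0145, 0.0481]
tool_rot: [3.138, -0.001, 0.095]
contact_force: [-1.6, -8.4, -5.4]
opening: 0.0004
grip_force: 4.4
```

Call:
step_arm(commands=[[0,-0.05,0.6,0,0,0,0],[0,-0.1,1.2,0,0,0,0],[0,-0.1,1.2,0,0,0,0],[0,0,0.2,0,0,0,0],[0,0.1,-0.6,3.2,0,0,0]])

```text
time: 37.83
tool_pos: [0.6283, 0.0103, 0.0749]
tool_rot: [-3.139, 0.009, 0.096]
contact_force: [-0.1, -0.5, -0.2]
opening: 0.0004
grip_force: 0.0
```

Call:
step_arm(commands=[[0,-4,-0.9,0,0,0,0],[0,-8,-1.4,0,0,0,0],[0,-12,-1.8,0,0,0,0],[0,-16,-2.2,0,0,0,0],[0,-18.8,-2.5,0,0,0,0]])

```text
time: 38.25
tool_pos: [0.4407, -0.015, 0.08]
tool_rot: [-3.141, -0.001, 0.095]
contact_force: [0.6, 0.1, 0.5]
opening: 0.0004
grip_force: 0.0
```

Call:
step_arm(commands=[[0,0,0,-1,0,0,0],[0,0,0,-3,0,0,0],[0,0,0,-3.3,0,0,0],[0,0,0,-3.3,0,0,0]])

```text
time: 38.58
tool_pos: [0.4437, -0.0152, 0.0462]
tool_rot: [-3.141, 0.0, 0.095]
contact_force: [0.0, -0.1, 0.3]
opening: 0.0004
grip_force: 0.0
```

Call:
step_arm(commands=[[0,-0.05,0.7,-0.2,0,0,0],[0,-0.1,1.3,-0.2,0,0,0],[0,-0.15,1.8,-0.2,0,0,0],[0,-0.2,2.3,-0.2,0,0,0],[0,-0.25,2.8,-0.2,0,0,0]])

```text
time: 39.0
tool_pos: [0.4412, 0.0122, 0.0446]
tool_rot: [3.139, 0.0, 0.096]
contact_force: [-3.2, -10.4, 2.6]
opening: 0.0004
grip_force: 5.1
```

Call:
step_arm(commands=[[0,-0.05,0.5,0,0,0,0],[0,-0.1,1.0,0,0,0,0],[0,-0.1,1.0,0,0,0,0]])

```text
time: 39.25
tool_pos: [0.4399, 0.0229, 0.0446]
tool_rot: [3.14, 0.001, 0.097]
contact_force: [-3.6, -7.7, 2.1]
opening: 0.0004
grip_force: 3.8
```

Call:
step_arm(commands=[[0,0.1,-1,0,0,0,0],[0,0.2,-2,3.5,0,0,0],[0,4,-1.8,3.5,0,0,0],[0,8,-1.4,3.5,0,0,0],[0,12,-1.0,3.5,0,0,0]])

```text
time: 39.67
tool_pos: [0.5627, 0.0127, 0.081]
tool_rot: [3.141, -0.004, 0.094]
contact_force: [0.6, -0.9, 0.5]
opening: 0.0006
grip_force: 0.0
```

Call:
step_arm(commands=[[0,4,0.4,0,0,0,0],[0,7.2,0.7,0,0,0,0],[0,7.2,0.7,-1.5,0,0,0],[0,7.2,0.7,-3.4,0,0,0],[0,7.2,0.7,-3.4,0,0,0]])

```text
time: 40.08
tool_pos: [0.6306, 0.0201, 0.0415]
tool_rot: [-3.14, 0.005, 0.095]
contact_force: [-0.9, -0.2, -0.3]
opening: 0.0006
grip_force: 0.0
```

Call:
step_arm(commands=[[0,-0.05,0.7,0.2,0,0,0],[0,-0.1,1.3,0.2,0,0,0],[0,-0.15,1.8,0.2,0,0,0],[0,-0.2,2.3,0.2,0,0,0],[0,-0.2,2.6,0.2,0,0,0]])

```text
time: 40.5
tool_pos: [0.6304, 0.0446, 0.0482]
tool_rot: [3.138, -0.001, 0.095]
contact_force: [-0.0, -9.1, -3.8]
opening: 0.0003
grip_force: 4.4
```

The cycle repeats well at 30 mm per round, with leads of about 14 mm. Running the next round.

Call:
step_arm(commands=[[0,-0.05,0.6,0,0,0,0],[0,-0.1,1.1,0,0,0,0],[0,-0.1,1.1,0,0,0,0],[0,0,0.2,0,0,0,0],[0,0.1,-0.6,3.2,0,0,0]])

```text
time: 40.92
tool_pos: [0.6278, 0.0403, 0.0748]
tool_rot: [-3.14, 0.009, 0.096]
contact_force: [-0.3, 0.3, -1.2]
opening: 0.0001
grip_force: 0.0
```

Call:
step_arm(commands=[[0,-4,-0.9,0,0,0,0],[0,-8,-1.4,0,0,0,0],[0,-12,-1.8,0,0,0,0],[0,-16,-2.2,0,0,0,0],[0,-18.8,-2.5,0,0,0,0]])

```text
time: 41.33
tool_pos: [0.4402, 0.015, 0.08]
tool_rot: [-3.141, -0.001, 0.095]
contact_force: [0.3, -0.2, 0.1]
opening: 0.0001
grip_force: 0.0
```

Call:
step_arm(commands=[[0,0,0,-1,0,0,0],[0,0,0,-3,0,0,0],[0,0,0,-3.3,0,0,0],[0,0,0,-3.3,0,0,0]])

```text
time: 41.67
tool_pos: [0.4432, 0.0149, 0.0461]
tool_rot: [-3.141, 0.0, 0.095]
contact_force: [-0.2, 0.5, 0.1]
opening: 0.0006
grip_force: 0.0
```

Call:
step_arm(commands=[[0,-0.05,0.7,-0.2,0,0,0],[0,-0.1,1.3,-0.2,0,0,0],[0,-0.15,1.8,-0.2,0,0,0],[0,-0.2,2.3,-0.2,0,0,0],[0,-0.25,2.8,-0.2,0,0,0]])

```text
time: 42.08
tool_pos: [0.4407, 0.0423, 0.0446]
tool_rot: [3.139, 0.0, 0.096]
contact_force: [-2.8, -10.1, 3.2]
opening: 0.0007
grip_force: 5.1
```

Call:
step_arm(commands=[[0,-0.05,0.5,0,0,0,0],[0,-0.1,1.0,0,0,0,0],[0,-0.1,1.0,0,0,0,0]])

```text
time: 42.33
tool_pos: [0.4395, 0.0529, 0.0445]
tool_rot: [3.14, 0.001, 0.097]
contact_force: [-3.2, -7.9, 2.6]
opening: 0.0002
grip_force: 3.7
```

Call:
step_arm(commands=[[0,0.1,-1,0,0,0,0],[0,0.2,-2,3.5,0,0,0],[0,4,-1.8,3.5,0,0,0],[0,8,-1.4,3.5,0,0,0],[0,12,-1.0,3.5,0,0,0]])

```text
time: 42.75
tool_pos: [0.5622, 0.0427, 0.081]
tool_rot: [3.141, -0.004, 0.094]
contact_force: [1.8, -1.0, -0.4]
opening: -0.0001
grip_force: 0.0
```

Call:
step_arm(commands=[[0,4,0.4,0,0,0,0],[0,7.2,0.7,0,0,0,0],[0,7.2,0.7,-1.5,0,0,0],[0,7.2,0.7,-3.4,0,0,0],[0,7.2,0.7,-3.4,0,0,0]])

```text
time: 43.17
tool_pos: [0.6301, 0.05, 0.0415]
tool_rot: [-3.141, 0.006, 0.095]
contact_force: [-0.4, -0.3, -1.2]
opening: 0.0006
grip_force: 0.0
```

Call:
step_arm(commands=[[0,-0.05,0.7,0.2,0,0,0],[0,-0.1,1.3,0.2,0,0,0],[0,-0.15,1.8,0.2,0,0,0],[0,-0.2,2.3,0.2,0,0,0],[0,-0.2,2.6,0.2,0,0,0]])

```text
time: 43.58
tool_pos: [0.6297, 0.0745, 0.0479]
tool_rot: [3.138, -0.0, 0.095]
contact_force: [-0.4, -8.8, -5.3]
opening: 0.0007
grip_force: 4.3
```

Call:
step_arm(commands=[[0,-0.05,0.6,0,0,0,0],[0,-0.1,1.1,0,0,0,0],[0,-0.1,1.1,0,0,0,0],[0,0,0.2,0,0,0,0],[0,0.1,-0.6,3.2,0,0,0]])

```text
time: 44.0
tool_pos: [0.6274, 0.0701, 0.0749]
tool_rot: [-3.14, 0.009, 0.096]
contact_force: [-1.6, -0.4, -0.8]
opening: 0.0006
grip_force: 0.0
```

Call:
step_arm(commands=[[0,-4,-0.9,0,0,0,0],[0,-8,-1.4,0,0,0,0],[0,-12,-1.8,0,0,0,0],[0,-16,-2.2,0,0,0,0],[0,-19.6,-2.55,0,0,0,0]])

```text
time: 44.42
tool_pos: [0.433, 0.0443, 0.0802]
tool_rot: [3.142, -0.003, 0.095]
contact_force: [0.4, -0.7, -0.4]
opening: 0.0005
grip_force: 0.0
```

Call:
step_arm(commands=[[0,0,0,-1,0,0,0],[0,0,0,-3,0,0,0],[0,0,0,-3.3,0,0,0],[0,0,0,-3.3,0,0,0]])

```text
time: 44.75
tool_pos: [0.4348, 0.0444, 0.0462]
tool_rot: [-3.141, -0.0, 0.095]
contact_force: [-0.0, 0.7, -0.4]
opening: 0.0005
grip_force: 0.0
```

Call:
step_arm(commands=[[0,-0.05,0.7,-0.2,0,0,0],[0,-0.1,1.3,-0.2,0,0,0],[0,-0.15,1.8,-0.2,0,0,0],[0,-0.2,2.3,-0.2,0,0,0],[0,-0.25,2.8,-0.2,0,0,0]])

```text
time: 45.17
tool_pos: [0.4322, 0.0718, 0.0445]
tool_rot: [3.14, 0.001, 0.096]
contact_force: [-2.6, -10.3, 2.6]
opening: 0.0004
grip_force: 5.1
```

Call:
step_arm(commands=[[0,-0.05,0.5,0,0,0,0],[0,-0.1,1.0,0,0,0,0],[0,-0.1,1.0,0,0,0,0]])

```text
time: 45.42
tool_pos: [0.431, 0.0824, 0.0445]
tool_rot: [3.14, 0.001, 0.096]
contact_force: [-2.2, -7.8, 3.1]
opening: 0.0004
grip_force: 3.8
```

Call:
step_arm(commands=[[0,0.1,-1,0,0,0,0],[0,0.2,-2,3.5,0,0,0],[0,4,-1.8,3.5,0,0,0],[0,8,-1.4,3.5,0,0,0],[0,12,-1.0,3.5,0,0,0]])

```text
time: 45.83
tool_pos: [0.5538, 0.0722, 0.081]
tool_rot: [3.141, -0.004, 0.094]
contact_force: [1.1, -0.4, -0.2]
opening: 0.0002
grip_force: 0.0
```

Call:
step_arm(commands=[[0,4,0.4,0,0,0,0],[0,7.0,0.7,0,0,0,0],[0,7.0,0.7,-1.5,0,0,0],[0,7.0,0.7,-3.4,0,0,0],[0,7.0,0.7,-3.4,0,0,0]])

```text
time: 46.25
tool_pos: [0.6197, 0.0793, 0.0416]
tool_rot: [-3.141, 0.005, 0.095]
contact_force: [-1.2, 0.6, -0.8]
opening: 0.0002
grip_force: 0.0
```

Call:
step_arm(commands=[[0,-0.05,0.7,0.2,0,0,0],[0,-0.1,1.3,0.2,0,0,0],[0,-0.15,1.8,0.2,0,0,0],[0,-0.2,2.3,0.2,0,0,0],[0,-0.2,2.6,0.2,0,0,0]])

```text
time: 46.67
tool_pos: [0.6191, 0.1041, 0.0478]
tool_rot: [3.139, -0.0, 0.095]
contact_force: [-0.4, -7.9, -6.7]
opening: 0.0003
grip_force: 4.3
```

Call:
step_arm(commands=[[0,-0.05,0.6,0,0,0,0],[0,-0.1,1.1,0,0,0,0],[0,-0.1,1.1,0,0,0,0],[0,0,0.2,0,0,0,0],[0,0.1,-0.6,3.2,0,0,0]])

```text
time: 47.08
tool_pos: [0.6169, 0.0995, 0.0749]
tool_rot: [-3.141, 0.009, 0.096]
contact_force: [-0.4, -0.0, 0.1]
opening: 0.0005
grip_force: 0.0
```

Call:
step_arm(commands=[[0,-4,-0.9,0,0,0,0],[0,-8,-1.4,0,0,0,0],[0,-12,-1.8,0,0,0,0],[0,-16,-2.2,0,0,0,0],[0,-18.9,-2.55,0,0,0,0]])

```text
time: 47.5
tool_pos: [0.4284, 0.0739, 0.0801]
tool_rot: [-3.141, -0.001, 0.095]
contact_force: [-0.3, -0.2, -1.1]
opening: 0.0005
grip_force: 0.0
```

Call:
step_arm(commands=[[0,0,0,-1,0,0,0],[0,0,0,-3,0,0,0],[0,0,0,-3.3,0,0,0],[0,0,0,-3.3,0,0,0]])

```text
time: 47.83
tool_pos: [0.4313, 0.0739, 0.0462]
tool_rot: [-3.141, -0.0, 0.095]
contact_force: [0.4, -0.5, 0.2]
opening: 0.0002
grip_force: 0.0
```

Call:
step_arm(commands=[[0,-0.05,0.7,-0.2,0,0,0],[0,-0.1,1.3,-0.2,0,0,0],[0,-0.15,1.8,-0.2,0,0,0],[0,-0.2,2.3,-0.2,0,0,0],[0,-0.25,2.8,-0.2,0,0,0]])

```text
time: 48.25
tool_pos: [0.4285, 0.1013, 0.0445]
tool_rot: [3.14, 0.001, 0.096]
contact_force: [-3.7, -9.1, 3.1]
opening: 0.0005
grip_force: 5.1
```

Call:
step_arm(commands=[[0,-0.05,0.5,0,0,0,0],[0,-0.1,1.0,0,0,0,0],[0,-0.1,1.0,0,0,0,0]])

```text
time: 48.5
tool_pos: [0.4274, 0.1118, 0.0445]
tool_rot: [3.14, 0.001, 0.096]
contact_force: [-3.4, -7.5, 2.7]
opening: 0.001
grip_force: 3.8
```

Call:
step_arm(commands=[[0,0.1,-1,0,0,0,0],[0,0.2,-2,3.5,0,0,0],[0,4,-1.8,3.5,0,0,0],[0,8,-1.4,3.5,0,0,0],[0,12,-1.0,3.5,0,0,0]])

```text
time: 48.92
tool_pos: [0.5502, 0.1018, 0.0811]
tool_rot: [-3.141, -0.004, 0.094]
contact_force: [0.2, 0.4, 0.0]
opening: 0.0002
grip_force: 0.0
```

Call:
step_arm(commands=[[0,4,0.4,0,0,0,0],[0,7.0,0.7,0,0,0,0],[0,7.0,0.7,-1.5,0,0,0],[0,7.0,0.7,-3.4,0,0,0],[0,7.0,0.7,-3.4,0,0,0]])

```text
time: 49.33
tool_pos: [0.6161, 0.1087, 0.0416]
tool_rot: [-3.141, 0.005, 0.095]
contact_force: [-1.6, 0.5, 0.6]
opening: 0.0004
grip_force: 0.0
```

Call:
step_arm(commands=[[0,-0.05,0.7,0.2,0,0,0],[0,-0.1,1.3,0.2,0,0,0],[0,-0.15,1.8,0.2,0,0,0],[0,-0.2,2.3,0.2,0,0,0],[0,-0.2,2.6,0.2,0,0,0]])

```text
time: 49.75
tool_pos: [0.6157, 0.1337, 0.0478]
tool_rot: [3.139, -0.0, 0.095]
contact_force: [-0.9, -8.3, -5.4]
opening: 0.0
grip_force: 4.4
```

Call:
step_arm(commands=[[0,-0.05,0.6,0,0,0,0],[0,-0.1,1.1,0,0,0,0],[0,-0.1,1.1,0,0,0,0],[0,0,0.2,0,0,0,0],[0,0.1,-0.6,3.2,0,0,0]])

```text
time: 50.17
tool_pos: [0.6134, 0.1288, 0.0749]
tool_rot: [-3.141, 0.009, 0.096]
contact_force: [-0.9, -1.0, 0.1]
opening: 0.0004
grip_force: 0.0
```

Call:
step_arm(commands=[[0,-4,-0.9,0,0,0,0],[0,-8,-1.4,0,0,0,0],[0,-12,-1.8,0,0,0,0],[0,-16,-2.2,0,0,0,0],[0,-19.1,-2.55,0,0,0,0]])

```text
time: 50.58
tool_pos: [0.4232, 0.1033, 0.0801]
tool_rot: [-3.141, -0.001, 0.095]
contact_force: [-0.4, 0.7, 0.4]
opening: 0.0004
grip_force: 0.0
```

Call:
step_arm(commands=[[0,0,0,-1,0,0,0],[0,0,0,-3,0,0,0],[0,0,0,-3.3,0,0,0],[0,0,0,-3.3,0,0,0]])

```text
time: 50.92
tool_pos: [0.4258, 0.1034, 0.0462]
tool_rot: [-3.141, -0.0, 0.095]
contact_force: [-0.6, 0.3, 0.5]
opening: 0.0007
grip_force: 0.0
```

Call:
step_arm(commands=[[0,-0.05,0.6,-0.2,0,0,0],[0,-0.1,1.1,-0.2,0,0,0],[0,-0.15,1.6,-0.2,0,0,0],[0,-0.2,2.0,-0.2,0,0,0],[0,-0.2,2.2,-0.2,0,0,0]])

```text
time: 51.33
tool_pos: [0.4236, 0.125, 0.0444]
tool_rot: [3.14, 0.001, 0.096]
contact_force: [-3.4, -9.9, 3.1]
opening: 0.0007
grip_force: 4.9
```

Call:
step_arm(commands=[[0,0,0.15,0,0,0,0],[0,0,0.3,0,0,0,0],[0,0,0.3,0,0,0,0]])

```text
time: 51.58
tool_pos: [0.4231, 0.1279, 0.0443]
tool_rot: [3.14, 0.002, 0.096]
contact_force: [-2.2, -8.2, 3.1]
opening: 0.0005
grip_force: 4.1
```

Call:
step_arm(commands=[[0,0,0.15,0,0,0,0],[0,0,0.3,0,0,0,0],[0,0,0.3,0,0,0,0]])

```text
time: 51.83
tool_pos: [0.4228, 0.1308, 0.0442]
tool_rot: [3.14, 0.002, 0.096]
contact_force: [-4.4, -8.5, 4.1]
opening: 0.0005
grip_force: 4.1
```

Call:
step_arm(commands=[[0,0,0.15,0,0,0,0],[0,0,0.2,0,0,0,0],[0,0,0.2,0,0,0,0]])

```text
time: 52.08
tool_pos: [0.4226, 0.1327, 0.0442]
tool_rot: [3.14, 0.003, 0.096]
contact_force: [-4.7, -8.5, 2.8]
opening: 0.0002
grip_force: 4.1
```

Call:
step_arm(commands=[[0,0.1,-1,0,0,0,0],[0,0.2,-1.5,3.5,0,0,0],[0,4,-1.1,3.5,0,0,0],[0,8,-0.7,3.5,0,0,0],[0,12,-0.3,3.5,0,0,0]])

```text
time: 52.5
tool_pos: [0.5463, 0.1305, 0.0811]
tool_rot: [-3.141, -0.004, 0.095]
contact_force: [0.3, -0.3, 0.3]
opening: 0.0005
grip_force: 0.0
```

Call:
step_arm(commands=[[0,4,0.4,0,0,0,0],[0,7.0,0.6,0,0,0,0],[0,7.0,0.6,-1.5,0,0,0],[0,7.0,0.6,-3.4,0,0,0],[0,7.0,0.6,-3.4,0,0,0]])

```text
time: 52.92
tool_pos: [0.6131, 0.1353, 0.042]
tool_rot: [3.14, 0.004, 0.095]
contact_force: [2.6, -6.3, -0.2]
opening: 0.0006
grip_force: 3.2
```

Call:
step_arm(commands=[[0,0,0.4,0.2,0,0,0],[0,-0.05,0.7,0.2,0,0,0],[0,-0.05,1.0,0.2,0,0,0],[0,-0.05,1.0,0.2,0,0,0]])

```text
time: 53.25
tool_pos: [0.6129, 0.1446, 0.0468]
tool_rot: [3.139, 0.002, 0.095]
contact_force: [0.2, -8.1, -3.2]
opening: 0.0009
grip_force: 3.7
```

Call:
step_arm(commands=[[0,0,0.15,0,0,0,0],[0,0,0.3,0,0,0,0],[0,0,0.3,0,0,0,0]])

```text
time: 53.5
tool_pos: [0.6127, 0.1474, 0.0469]
tool_rot: [3.139, 0.002, 0.095]
contact_force: [-0.2, -8.2, -4.0]
opening: 0.0001
grip_force: 3.8
```

Call:
step_arm(commands=[[0,0,0.15,0,0,0,0],[0,0,0.3,0,0,0,0],[0,0,0.45,0,0,0,0],[0,0,0.45,0,0,0,0]])

```text
time: 53.83
tool_pos: [0.6125, 0.1518, 0.0468]
tool_rot: [3.139, 0.003, 0.095]
contact_force: [-0.2, -7.3, -3.6]
opening: 0.0005
grip_force: 3.9
```

Call:
step_arm(commands=[[0,0,0.15,0,0,0,0],[0,0,0.3,0,0,0,0],[0,0,0.3,0,0,0,0]])

```text
time: 54.08
tool_pos: [0.6122, 0.1548, 0.0467]
tool_rot: [3.139, 0.003, 0.095]
contact_force: [-1.2, -7.3, -3.1]
opening: 0.0001
grip_force: 3.9
```

Call:
step_arm(commands=[[0,0,-1,0,0,0,0],[0,0,-1,4,0,0,0],[0,-4,-1,8,0,0,0],[0,-7,-2,12,0,0,0],[0,-10,-2.5,16,0,0,0]])

```text
time: 54.5
tool_pos: [0.5314, 0.1353, 0.183]
tool_rot: [-3.141, -0.0, 0.095]
contact_force: [0.5, 0.4, 0.4]
opening: 0.0005
grip_force: 0.0
```

Call:
step_arm(commands=[[0,-2,0,4,0,0,0],[0,-4,0,7,0,0,0],[0,-4,0,8,0,0,0],[0,-4,0,8,0,0,0]])

```text
time: 54.83
tool_pos: [0.4935, 0.1358, 0.2662]
tool_rot: [-3.141, -0.009, 0.095]
contact_force: [0.7, 0.3, -0.3]
opening: 0.0007
grip_force: 0.0
```

```bash
python3 - <<'E'
from h import *
s=observe();print(s["time"],s["tool_pos"],s["tool_rot"],fx(s["tool_pos"]))
m=camera_model("wrist");im=save("wrist","w13")
c,s_=np.cos(.095),np.sin(.095)
def F(x,y,z):return [.5325+(c*x-s_*y)/1000,.0185+(s_*x+c*y)/1000,z]
boxes=[]
for x in(95,-95):
    u,v=proj("wrist",F(x,144,.049),m)[0];print("pred",u,v)
    boxes.append((int(u)-22,max(0,int(v)-22),int(u)+22,int(v)+22))
for t in(80,95):
    try:
        for o in posts(im=im,m=m,boxes=boxes,th=t):print(t,o)
    except Exception as e:print(e)
for x in(-60,0,60):
    y=np.arange(130,190,2.)
    q=proj("wrist",[F(x,a,.036) for a in y],m)
    print(x,[(int(a),int(cv2.getRectSubPix(im,(1,1),(float(u),float(v)))[0,0][2])) for a,(u,v) in zip(y,q)])
E
```

```text
54.8333 [0.49354355 0.13581546 0.26616025] [-3.14080472 -0.00925487  0.09539256] [-27.7 120.5]
pred 234.26399830118214 69.65851401241554
pred 236.50434012428363 215.52558529514937
80 (array([226.3,  71.7]), array([13, 15, 63], dtype=int32), array([0.6101, 0.1805]), array([ 92.6, 153.9]))
80 (array([233.7, 223.9]), array([ 44,  29, 968], dtype=int32), array([0.4114, 0.1557]), array([-107.5,  148.1]))
95 (array([227.2,  70.7]), array([ 14,  16, 178], dtype=int32), array([0.6113, 0.1794]), array([ 93.8, 152.7]))
95 (array([234.5, 223.2]), array([  44,   30, 1067], dtype=int32), array([0.4126, 0.1547]), array([-106.4,  147. ]))
-60 [(130, 233), (132, 234), (134, 234), (136, 234), (138, 233), (140, 230), (142, 228), (144, 230), (146, 230), (148, 225), (150, 215), (152, 201), (154, 189), (156, 176), (158, 171), (160, 168), (162, 169), (164, 167), (166, 162), (168, 143), (170, 120), (172, 121), (174, 121), (176, 122), (178, 118), (180, 121), (182, 120), (184, 120), (186, 117), (188, 115)]
0 [(130, 237), (132, 238), (134, 238), (136, 237), (138, 236), (140, 237), (142, 236), (144, 236), (146, 233), (148, 225), (150, 230), (152, 234), (154, 231), (156, 219), (158, 182), (160, 167), (162, 168), (164, 167), (166, 166), (168, 149), (170, 137), (172, 151), (174, 169), (176, 147), (178, 132), (180, 129), (182, 125), (184, 124), (186, 123), (188, 125)]
60 [(130, 237), (132, 237), (134, 238), (136, 237), (138, 237), (140, 237), (142, 237), (144, 237), (146, 236), (148, 237), (150, 236), (152, 236), (154, 235), (156, 234), (158, 234), (160, 234), (162, 229), (164, 194), (166, 165), (168, 148), (170, 125), (172, 124), (174, 121), (176, 117), (178, 115), (180, 110), (182, 108), (184, 110), (186, 113), (188, 119)]
```

View pics/w13.png

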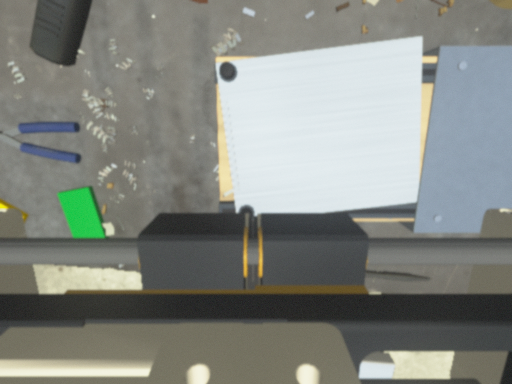

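The view shows the shutter fully forward but skewed by about 0.1 rad, far post ahead, with the sheet's leading edge sloping. The midpoint is already at the end stop, so pushing the near post should square it.

Call:
step_arm(commands=[[0,-2,-1,-4,0,0,0],[0,-4,-2,-8,0,0,0],[0,-6.5,-2.9,-12,0,0,0],[0,-6.5,-2.9,-16,0,0,0],[0,-6.5,-2.9,-17,0,0,0]])

```text
time: 55.3
tool_pos: [0.4231, 0.1058, 0.0866]
tool_rot: [-3.141, 0.009, 0.094]
contact_force: [0.3, -0.9, -0.3]
opening: 0.0005
grip_force: 0.0
```

Call:
step_arm(commands=[[0,0,0,-3,0,0,0],[0,0,0,-4.8,0,0,0],[0,0,0,-5.1,0,0,0],[0,0,0,-5.1,0,0,0]])

```text
time: 55.63
tool_pos: [0.4264, 0.1063, 0.0384]
tool_rot: [-3.141, 0.005, 0.095]
contact_force: [-0.6, 0.2, 0.2]
opening: 0.0006
grip_force: 0.0
```

Call:
step_arm(commands=[[0,0,0.4,0,0,0,0],[0,-0.05,0.7,0,0,0,0],[0,-0.1,1.0,0,0,0,0],[0,-0.1,1.0,0,0,0,0]])

```text
time: 55.97
tool_pos: [0.4273, 0.1163, 0.0412]
tool_rot: [3.14, -0.002, 0.096]
contact_force: [-1.0, -7.1, -0.2]
opening: 0.0007
grip_force: 3.7
```

Call:
step_arm(commands=[[0,0,0.3,0.2,0,0,0],[0,-0.05,0.6,0.2,0,0,0],[0,-0.1,0.9,0.2,0,0,0],[0,-0.1,1.1,0.2,0,0,0],[0,-0.1,1.1,0.2,0,0,0]])

```text
time: 56.38
tool_pos: [0.4254, 0.127, 0.0427]
tool_rot: [3.14, 0.0, 0.096]
contact_force: [-0.5, -7.6, -3.9]
opening: 0.0001
grip_force: 3.8
```

Call:
step_arm(commands=[[0,0,-1,0,0,0,0],[0,0,-1,4,0,0,0],[0,2.5,0,8,0,0,0],[0,4.5,1,12,0,0,0],[0,5,1,16,0,0,0]])

```text
time: 56.8
tool_pos: [0.4756, 0.1379, 0.1963]
tool_rot: [-3.141, -0.002, 0.095]
contact_force: [0.9, -0.1, -0.4]
opening: 0.0001
grip_force: 0.0
```

Call:
step_arm(commands=[[0,1,0,4,0,0,0],[0,1,0,6,0,0,0],[0,1,0,6,0,0,0],[0,1,0,6,0,0,0]])

```text
time: 57.13
tool_pos: [0.4846, 0.1372, 0.2555]
tool_rot: [-3.141, -0.004, 0.095]
contact_force: [-0.5, 0.3, -0.3]
opening: 0.0004
grip_force: 0.0
```

```bash
cat > edge.py <<'E'
from h import *
s=observe();print(s["time"],s["tool_pos"],fx(s["tool_pos"]))
m=camera_model("wrist");im=save("wrist","w_%d"%(s["time"]*100))
c,s_=np.cos(.095),np.sin(.095)
def F(x,y,z):return [.5325+(c*x-s_*y)/1000,.0185+(s_*x+c*y)/1000,z]
X=np.arange(-70,75,5);Y=[]
for x in X:
    y=np.arange(120,190,1.)
    q=proj("wrist",[F(x,a,.036) for a in y],m)
    g=np.array([cv2.getRectSubPix(im,(1,1),(float(u),float(v)))[0,0][2] for u,v in q]).astype(float)
    Y.append(y[np.argmax(g<205)])
Y=np.array(Y);p=np.polyfit(X,Y,1);r=Y-np.polyval(p,X);k=abs(r)<3;p=np.polyfit(X[k],Y[k],1);print("slope",p,Y)
E
python3 edge.py
```

```text
57.1333 [0.4845916  0.13718468 0.25548475] [-36.4 122.7]
slope [-2.18719212e-02  1.56896552e+02] [159. 160. 158. 158. 158. 158. 157. 157. 157. 157. 157. 157. 157. 157.
 157. 157. 157. 157. 156. 156. 156. 156. 156. 156. 156. 156. 156. 156.
 155.]
```

The shutter is shut, with skew of about −0.02. Next, the weight.

Call:
step_arm(commands=[[0.2,0,-4,0,0,0,0.12],[0.4,0,-8,0,0,0,0.24],[0.6,0,-12,0,0,0,0.36],[0.7,0,-16,0,0,0,0.48],[0.8,0,-20,0,0,0,0.6]])

```text
time: 57.6
tool_pos: [0.4831, -0.0454, 0.2522]
tool_rot: [-3.139, 0.002, 0.645]
contact_force: [0.4, 0.8, -0.3]
opening: 0.0291
grip_force: 0.0
```

Call:
step_arm(commands=[[0.8,0,-4,0,0,0,0.12],[0.8,0,-8,0,0,0,0.24],[0.8,0,-12,0,0,0,0.36],[0.8,0,-16,0,0,0,0.48],[0.8,0,-20,0,0,0,0.6]])

```text
time: 58.02
tool_pos: [0.4833, -0.2359, 0.2522]
tool_rot: [-3.139, -0.001, 1.216]
contact_force: [1.6, 0.8, 1.0]
opening: 0.0625
grip_force: 0.0
```

Call:
step_arm(commands=[[0.8,0,-4,0,0,0,0.12],[0.8,0.5,-8,0,0,0,0.24],[0.8,0.5,-11,0,0,0,0.28],[0.8,0.5,-11,0,0,0,0.28],[0.8,0.5,-11,0,0,0,0.28]])

```text
time: 58.43
tool_pos: [0.4884, -0.3454, 0.2513]
tool_rot: [-3.139, -0.003, 1.487]
contact_force: [-1.2, -0.7, -0.6]
opening: 0.0734
grip_force: 0.0
```

```bash
cat > wt.py <<'E'
from h import *
s=observe();print(s["time"],s["tool_pos"],s["tool_rot"])
m=camera_model("wrist");im=save("wrist","w_%d"%(s["time"]*100))
hsv=cv2.cvtColor(im,cv2.COLOR_RGB2HSV);g=im.max(2)
print("bg",im[100,100],im[60,400])
u,v=proj("wrist",[.507,-.39,.03],m)[0];print("pred",u,v)
k=((g<95)&(hsv[:,:,1]<90)).astype(np.uint8);k[205:]=0
k=cv2.morphologyEx(k,cv2.MORPH_OPEN,np.ones((3,3)))
n,l,st,ce=cv2.connectedComponentsWithStats(k)
for i in range(1,n):
    if st[i,4]<150:continue
    c=cv2.findContours((l==i).astype(np.uint8),0,cv2.CHAIN_APPROX_NONE)[0][0][:,0,:]
    print(st[i],im[l==i].mean(0).round(),rect(ray("wrist",c[:,0],c[:,1],.03,m)))
E
python3 wt.py
```

```text
58.4333 [ 0.48835746 -0.34535834  0.25132282] [-3.13853629e+00 -2.83553406e-03  1.48714419e+00]
bg [101 105 107] [144 160 177]
pred 269.45771168490205 197.4386649586872
[   0    0  101   86 7081] [75. 77. 74.] (array([ 247.9, -172.2]), array([122.7,  94.8]), -4.9)
```

Call:
step_arm(commands=[[0.8,0.5,-3,0,0,0,0.08],[0.8,1,-6,0,0,0,0.08],[0.8,1.5,-9,0,0,0,0.08],[0.8,1.5,-9,0,0,0,0.08],[0.8,1.5,-9,0,0,0,0.08]])

```text
time: 58.9
tool_pos: [0.5045, -0.4338, 0.2524]
tool_rot: [-3.14, -0.002, 1.57]
contact_force: [-0.2, 0.4, 0.5]
opening: 0.0736
grip_force: 0.0
```

```bash
sed -i 's/g<95/g<105/' wt.py; python3 wt.py; python3 - <<'E'
import cv2,glob
im=cv2.imread(sorted(glob.glob("pics/w_*.png"))[-1])[:,:,::-1]
print(im[80:200:12,200:340:12].max(2))
E
```

```text
58.9 [ 0.50454313 -0.43383923  0.25238473] [-3.14029702e+00 -2.05179600e-03  1.56991692e+00]
bg [223 222 193] [144 150 146]
pred 254.84837948527354 133.83310181108897
[   0    0   92   48 2400] [77. 79. 76.] (array([ 255.5, -259.2]), array([103. ,  50.9]), -0.2)
[ 203   45  197   63 2307] [92. 91. 87.] (array([ 566.1, -330.2]), array([242.3,  70.8]), 5.5)
[254  94  18  40 483] [100. 101.  96.] (array([ 517. , -364.6]), array([48.9, 21.7]), -89.2)
[433 108  24  89 536] [89. 89. 85.] (array([ 765.3, -417. ]), array([118. ,  18.5]), 86.8)
[[116 172 115 116 125 122 123 123 130 133 129 130]
 [125 118 121 123 111 114 122 133 131 131 131 130]
 [129 129 122 119 106 103 106 138 141 133 136 134]
 [134 128 129 130 110 104 108 137 141 133 129 131]
 [132 130 152 125 107 106 123 136 140 142 140 133]
 [ 99 132 125 125 105 109 129 138 143 140 135 121]
 [127 124 128 127 104 106 132 141 142 134 132 120]
 [147 138 128 126 103 104 128 130 136 128 113 121]
 [124 126 163 114 115 122 155 132 135 128 128 138]
 [116 121 120 108 121 134 136 139 133 133 136 131]]
```

```bash
python3 - <<'E'
from h import *
import glob
m=camera_model("wrist");im=cv2.imread(sorted(glob.glob("pics/w_*.png"))[-1])[:,:,::-1]
g=cv2.medianBlur(im.max(2),5)
for t in(112,116):
    k=np.zeros_like(g);k[80:195,225:300]=(g[80:195,225:300]<t)
    k=cv2.morphologyEx(k,cv2.MORPH_OPEN,np.ones((7,7)))
    n,l,st,ce=cv2.connectedComponentsWithStats(k);i=1+np.argmax(st[1:,4])
    c=cv2.findContours((l==i).astype(np.uint8),0,cv2.CHAIN_APPROX_NONE)[0][0][:,0,:]
    print(t,st[i],rect(ray("wrist",c[:,0],c[:,1],.03,m)))
print([int(x) for x in g[130,236:290:2]],[int(x) for x in g[80:190:3,258]])
E
```

```text
112 [ 241   93   32   82 2240] (array([ 509.5, -390.8]), array([106.7,  37. ]), 86.5)
116 [ 228   92   46  103 2681] (array([ 506.3, -406.2]), array([141.8,  50.5]), 79.5)
[124, 124, 122, 117, 111, 110, 110, 108, 108, 107, 106, 106, 105, 103, 103, 103, 103, 108, 119, 129, 133, 136, 138, 138, 139, 139, 140] [125, 126, 127, 125, 113, 103, 102, 102, 102, 102, 103, 104, 104, 104, 104, 104, 106, 106, 108, 108, 107, 107, 108, 106, 106, 104, 103, 103, 104, 103, 103, 104, 119, 131, 132, 134, 133]
```

Weight found at (0.5095, −0.391), long axis at 86.5°. Descending.

Call:
step_arm(commands=[[0.8,0.5,2,-4,0,0,-0.06],[0.8,0.5,4.3,-8,0,0,-0.06],[0.8,0.5,4.3,-12,0,0,-0.06],[0.8,0.5,4.3,-16,0,0,-0.06],[0.8,0.5,4.3,-19,0,0,-0.06]])

```text
time: 59.37
tool_pos: [0.5092, -0.3878, 0.0619]
tool_rot: [-3.14, -0.002, 1.513]
contact_force: [1.3, -0.5, -0.5]
opening: 0.0737
grip_force: 0.0
```

Call:
step_arm(commands=[[0.8,0,0,-2,0,0,0],[0.8,0,0,-4,0,0,0],[0.8,0,0,-5,0,0,0],[0.8,0,0,-5.1,0,0,0],[0.8,0,0,-5.1,0,0,0]])

```text
time: 59.78
tool_pos: [0.5098, -0.3907, 0.0134]
tool_rot: [3.141, -0.0, 1.511]
contact_force: [0.7, 0.0, 0.0]
opening: 0.074
grip_force: 0.0
```

Call:
step_arm(commands=[[0.2,0,0,0,0,0,0],[0.2,0,0,0,0,0,0],[0.2,0,0,0,0,0,0],[0.2,0,0,0,0,0,0],[0.2,0,0,0,0,0,0]], grip_force=30)

```text
time: 60.2
tool_pos: [0.5097, -0.3918, 0.0133]
tool_rot: [3.141, 0.001, 1.51]
contact_force: [-0.7, 0.4, 1.0]
opening: 0.0448
grip_force: 0.0
```

Call:
step_arm(commands=[[0.2,0,0,0,0,0,0],[0.2,0,0,0,0,0,0],[0.2,0,0,0,0,0,0]])

```text
time: 60.45
tool_pos: [0.5096, -0.3918, 0.0131]
tool_rot: [3.141, 0.0, 1.51]
contact_force: [-0.8, 0.6, 3.2]
opening: 0.0397
grip_force: 30.0
```

Call:
step_arm(commands=[[0.2,0,0,4,0,0,0],[0.2,0,0,8,0,0,0],[0.2,0,3,11,0,0,0],[0.2,0.3,7,11,0,0,0],[0.2,0.6,11,11,0,0,0]])

```text
time: 60.87
tool_pos: [0.516, -0.2817, 0.1246]
tool_rot: [3.138, 0.002, 1.508]
contact_force: [0.7, 0.4, -3.2]
opening: 0.0395
grip_force: 30.0
```

Call:
step_arm(commands=[[0.2,0.2,4,0,0,0,0],[0.2,0.4,8,0,0,0,0],[0.2,0.6,12,0,0,0,0],[0.2,0.8,16,0,0,0,0],[0.2,1,20,0,0,0,0]])

```text
time: 61.28
tool_pos: [0.5249, -0.0796, 0.1223]
tool_rot: [-3.141, -0.0, 1.51]
contact_force: [0.8, 0.1, -2.0]
opening: 0.0393
grip_force: 30.0
```

Call:
step_arm(commands=[[0.2,0.2,4,0,0,0,0],[0.2,0.4,8,0,0,0,0],[0.2,0.4,12,0,0,0,0],[0.2,0.4,12.4,0,0,0,0],[0.2,0.4,12.4,0,0,0,0]])

```text
time: 61.7
tool_pos: [0.5289, 0.0448, 0.1223]
tool_rot: [-3.14, -0.0, 1.515]
contact_force: [0.0, -0.8, -2.7]
opening: 0.0397
grip_force: 30.0
```

Call:
step_arm(commands=[[0.2,0,-0.2,-3,0,0,0],[0.2,0,-0.2,-5.5,0,0,0],[0.2,0,-0.2,-6.6,0,0,0],[0.2,0,-0.2,-7,0,0,0],[0.2,0,-0.2,-7.2,0,0,0]])

```text
time: 62.12
tool_pos: [0.5292, 0.0391, 0.0499]
tool_rot: [-3.14, 0.0, 1.509]
contact_force: [0.8, 0.1, -1.6]
opening: 0.04
grip_force: 30.0
```

Call:
step_arm(commands=[[0.2,0,0,-0.1,0,0,0],[0.2,0,0,-0.2,0,0,0],[0.2,0,0,-0.2,0,0,0]])

```text
time: 62.37
tool_pos: [0.5301, 0.04, 0.0495]
tool_rot: [3.14, 0.0, 1.51]
contact_force: [0.0, 0.1, -1.8]
opening: 0.0399
grip_force: 30.0
```

Call:
step_arm(commands=[[0.2,0,0,-0.1,0,0,0],[0.2,0,0,-0.1,0,0,0],[0.6,0,0,-0.1,0,0,0],[0.7,0,0,-0.1,0,0,0],[0.7,0,0,-0.1,0,0,0]])

```text
time: 62.78
tool_pos: [0.5299, 0.0404, 0.0482]
tool_rot: [3.141, 0.0, 1.511]
contact_force: [-0.0, -0.0, -0.5]
opening: 0.0553
grip_force: 0.0
```

Call:
step_arm(commands=[[0.7,0,0,2,0,0,0],[0.7,0,0,5,0,0,0],[0.7,0,0,9,0,0,0],[0.7,-2,-1,13,0,0,0],[0.7,-5,-2,17,0,0,0]])

```text
time: 63.2
tool_pos: [0.4881, 0.0229, 0.2094]
tool_rot: [3.139, 0.0, 1.511]
contact_force: [-0.4, -0.5, -0.4]
opening: 0.0642
grip_force: 0.0
```

Call:
step_arm(commands=[[0.7,-1,2,3,0,0,-0.12],[0.7,-1,4,3,0,0,-0.24],[0.7,-1,6,3,0,0,-0.36],[0.7,-1,8,3,0,0,-0.48],[0.7,-1,9,3,0,0,-0.6]])

```text
time: 63.62
tool_pos: [0.4771, 0.1149, 0.2378]
tool_rot: [3.141, -0.001, 0.905]
contact_force: [-0.4, 0.2, -0.2]
opening: 0.0644
grip_force: 0.0
```

Call:
step_arm(commands=[[0.7,0,1,0,0,0,-0.12],[0.7,0,1,0,0,0,-0.24],[0.7,0,1,0,0,0,-0.36],[0.7,0,1,0,0,0,-0.48],[0.7,0,1,0,0,0,-0.6]])

```text
time: 64.03
tool_pos: [0.4772, 0.1233, 0.2373]
tool_rot: [3.141, -0.0, 0.305]
contact_force: [-0.1, -1.3, -0.4]
opening: 0.0641
grip_force: 0.0
```

Call:
step_arm(commands=[[0.7,0,0,0,0,0,-0.12],[0.7,0,0,0,0,0,-0.2],[0.7,0,0,0,0,0,-0.2],[0.7,0,0,0,0,0,-0.2]])

```text
time: 64.37
tool_pos: [0.4773, 0.1231, 0.2373]
tool_rot: [3.141, -0.0, 0.113]
contact_force: [-0.2, -0.3, -0.2]
opening: 0.0644
grip_force: 0.0
```

```bash
python3 edge.py; python3 - <<'E'
from h import *
import glob,os
m=camera_model("wrist");im=cv2.imread(max(glob.glob("pics/w_*.png"),key=os.path.getmtime))[:,:,::-1]
c,s=np.cos(.095),np.sin(.095)
u,v=proj("wrist",[.530,.0424,.066],m)[0];print("pred",u,v)
g=cv2.medianBlur(im.max(2),5);k=(g<150).astype(np.uint8);k[215:]=0
n,l,st,ce=cv2.connectedComponentsWithStats(k);
for i in range(1,n):
    if st[i,4]<300:continue
    cc=cv2.findContours((l==i).astype(np.uint8),0,cv2.CHAIN_APPROX_NONE)[0][0][:,0,:]
    r=rect(ray("wrist",cc[:,0],cc[:,1],.066,m));print(st[i],r,fx(r[0]/1000))
E
```

```text
64.3667 [0.47726943 0.12308817 0.23727501] [-45.1 109.4]
slope [-2.16748768e-02  1.57517241e+02] [159. 160. 158. 158. 158. 159. 158. 158. 158. 158. 158. 158. 158. 158.
 158. 158. 158. 157. 157. 157. 157. 157. 157. 156. 156. 156. 156. 156.
 156.]
pred 328.71510985628623 135.93173081846683
[    0     0   512   215 51614] (array([539.2, 151.1]), array([578.1, 231.1]), -83.6) [ 19.2 131.4]
[220  36  18  23 335] (array([609.7, 164.5]), array([21.4, 18.1]), 5.6) [ 90.7 138. ]
[ 280  113   99   47 3118] (array([529.7,  42.4]), array([108.6,  37.1]), 87.0) [-0.5 24.1]
[359 195  91  20 349] (array([459.3, -64.7]), array([110.3,  24.2]), -83.6) [-80.8 -75.9]
```

The weight is centred at fixture (0, 24), the shutter is shut with skew about −0.02, and the arm is clear.

```bash
python3 -c "
from cell import *
print(hand_in())"
```

```text
the job is handed in; nothing more can be done
None
```

I handed the job in. My last measurements put all three plates flush in the bed, the shutter shut with about -0.02 rad of skew (limit 0.045), and the weight within about 1 mm of the middle. The pliers were never touched, and hand-in returned no score. While seating the shutter, the far post once got about 20 mm ahead (0.108 rad, at the ~2 cm limit); it did not jam, and I squared it.

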